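# Build up a test-sieve column on the shaker

## Robot

A 7-joint arm with a two-finger parallel gripper is mounted at the origin on a cart in front of the work surface, level with it; the furniture and walls round the work are solid. World frame = base frame: x ahead of the robot, y to its left, z up, the work surface at z = 0. Lengths are in mm, angles in rad, forces in N, time in s.
With the tool pointing down it reaches from about 400 to 900 mm from the base axis. Payload 5.5 kg.
Tool frame: the origin (TCP) lies at the very end of the fingers, on their centre line; the grasp point (between the pads) lies 19 mm behind it; z points along the fingers, y is the line along which they close (so a half turn about z gives the same grasp; the last joint's range is limited). The gripper opens to 92 mm and grips with 3 to 60 N. Pads are 19 mm wide; open, the fingers measure 130 mm over their backs; the gripper's body (75 mm by 190 mm) begins 47 mm behind the grasp point.
Start: joints at [1.411, 0.501, -0.427, 1.55, 0.221, 1.138, -0.21], TCP at [266.737, -592.749, 226.729] pointing down, gripper open.
Joint ranges: [-2.88, 2.88], [-0.31, 2.03], [-1.54, 1.56], [0.2, 2.42], [-1.41, 4.55], [0.19, 2.02], [-2.57, 2.57]. Speed limits (rad/s): [2.57, 2.57, 3.14, 3.14, 3.14, 3.14, 3.14].

## Interface

Orientations are given as a unit quaternion [x, y, z, w].
In Python, from rig import robot, optics, ticket gives the robot as it stands.
- The arm moves only by the shell command python3 -m creep 'ROWS' [FORCE]. ROWS is JSON, a list of rows, each an object of numbers: "dx", "dy", "dz": the shift along the tool's x, y, z in m; "wx", "wy", "wz": the turn, a rotation vector about the tool's x, y, z in degrees; "jaw": the closure, from -1 (fully open) to 1 (shut), so that 0 is half open. In form: [{"dx": .., "dy": .., "dz": .., "wx": .., "wy": .., "wz": .., "jaw": ..}, ...]. A call has 1 to 20 rows; each row shifts and turns the commanded pose from where the row before left it, along the tool's axes as they then stand; what a row does not reach is not made up. A row lasts 1/12 s, in which the tool goes at most 41.7 mm and 7.16 degrees, less where a joint would pass 70% of its speed; a pose out of reach is approached as far as the arm can. A call is refused whole if a number of a shift passes 0.0417 or a number of a turn 7.16, either way. A call with a gripper value outside its range is refused whole. The fingers move at their own pace and stop on an object; FORCE is the grip in N (left out, the last holds). Time passes only in rows, so rows that do not move let the fingers close. It gives the time, the measured TCP pose, the force, the opening and the grip force at its end, in the units of the state.
- robot.observe(): the state, without advancing time (a new reading comes with each control period).
- optics.get_image(name): name is "side" or "top" or "wrist"; returns the picture (400x640x3 uint8, blue, green, red); there is no depth.
- optics.camera_info(name): a dict with "fx", "fy", "cx", "cy" (pixels), "k1" (the pictures are not rectified: a ray, as slopes to the right and down, at radius r is drawn at 1 + k1 r^2 times it, then the intrinsics apply), "R" (3x3) and "t" (3): a world point X has camera coordinates R X + t. Camera axes: x right, y down, z forward; pixel columns grow to the right and rows downward; lengths in mm; the calibration is good to about 2 mm. A picture is of the moment at which its call begins: read the wrist's pose just before it. camera_info takes no time and is no camera call; for the wrist camera it gives the pose at the moment of the call.
- ticket.finish_job(): hands the job in; it is judged then, once.
Trained networks look in the newest picture that a camera, given by its name, has taken for a name from the list of things; names that differ only in an ending like _2 or _b are one class to them, and where a whole thing is asked for, a point or a joint stands for the part that bears it (a point fixed in the world has none). Each returns a list of dicts, best first, with "p" (0 to 1); they miss things now and then, are a little off and sometimes report something else, mostly with a low value. They report only what shows in the picture. A call takes as long as a camera call. They do not tell look-alikes from the thing itself.
- optics.search_frame(name, camera): "at" ([column, row] as shares, 0 to 1, of the picture: columns of its width, rows of its height, amid what is visible of it).
- optics.trace(name, camera): "pixels" (400x640 bool, what is visible of it) and "at" ([column, row] as shares, 0 to 1, of the picture: columns of its width, rows of its height, amid what is visible of it).
The state is a dict: "t": time; "joints": joint angles; "qd": joint speeds; "joint_torque": joint torques, N m; "eef_pos": TCP position; "orientation": TCP orientation; "force": force on the tool from outside, world axes, zero at the start; "wrist_torque": the same for the moment, N m; "width": opening from 0.0 (shut) to 1.0 (fully open); "grip_force": force on a finger pad.
Only numpy, scipy, OpenCV 4.12 (cv2) and the standard library are available. Lean on these libraries where they do the work, as an engineer would, in place of code of your own. Each camera call takes 0.05 s, during which the arm holds its last target. There are 200 camera calls.

## Task

Build the sieve column on the shaker from the bottom up, one piece at a time: set the fine-mesh sieve into the rim of the receiver pan, then the medium sieve on it, then the coarse sieve on that, and close the column with the lid, each piece upright and fully home in the rim below. Leave the timer, the dropper bottle and the petri dish standing where they are.

Things in the scene. Friction and masses are not known exactly. Their poses are not given: they have to be found in the camera images.
- shaker: white sieve shaker, fixed; housing 150 x 136 mm, 44 mm high; round plate on top, 94 mm across, 54 mm up, with three clamps up to 64 mm. On it the fixed empty steel receiver pan, 56 mm outside, 51 mm inside, open on top: rim 84 mm above the origin, floor 28 mm below the rim. Origin at bench height on the pan's axis; z up, x from front panel to back.
- fine_sieve: fine sieve: steel cylinder, open on top, 41 mm high, the lowest of the three; closest mesh, like a light grey sheet. Origin: on its axis at the foot's underside; z up. Lowest 9 mm = foot that nests in the rim below: 41 mm across at the bottom, tapering out to 48 mm at 5 mm up. Above it the frame, 56 mm outside, 51 mm inside, up to the rim at 41 mm; its lower edge rests on the rim below when home. Loose, 60-155 g; grip across the frame near the rim.
- medium_sieve: medium sieve: steel cylinder, open on top, 51 mm high, middle height; mesh wires 6 mm apart. Origin: on its axis at the foot's underside; z up. Lowest 9 mm = foot that nests in the rim below: 41 mm across at the bottom, tapering out to 48 mm at 5 mm up. Above it the frame, 56 mm outside, 51 mm inside, up to the rim at 51 mm; its lower edge rests on the rim below when home. Loose, 60-155 g; grip across the frame near the rim.
- coarse_sieve: coarse sieve: steel cylinder, open on top, 61 mm high, the tallest; widest mesh, wires 12.5 mm apart. Origin: on its axis at the foot's underside; z up. Lowest 9 mm = foot that nests in the rim below: 41 mm across at the bottom, tapering out to 48 mm at 5 mm up. Above it the frame, 56 mm outside, 51 mm inside, up to the rim at 61 mm; its lower edge rests on the rim below when home. Loose, 60-155 g; grip across the frame near the rim.
- lid: lid of the column: steel disc 56 mm across, 9 to 13 mm above the origin, with a black round knob, 20 mm across, from 17 to 33 mm up (top) on a 15 mm neck. Below the disc a 9 mm foot as on the sieves (41 mm across at the bottom, 48 mm from 5 mm up). Origin: on its axis at the foot's underside; z up. Loose, 40-85 g; grip the knob.
- timer: bystander: flat white bench timer, 60 x 70 x 16 mm, loose; origin under its centre
- dropper: bystander: brown dropper bottle, white cap, 30 mm across, 78 mm tall, loose and easily tipped; origin under its centre, z up
- petri: bystander: closed petri dish, 62 mm across, 13 mm high, loose; origin under its centre
Not all that is in view belongs to the job. What is shaped like the coarse_sieve but green or orange is not meant.

How it is judged (in metres and radians):
On the way, in this order (a step that is already met when the one before it is completed fails the run):
1. the fine sieve is home in the receiver pan's rim (horizontal distance between fine_sieve and shaker below 0.005 m and z of fine_sieve in the frame of shaker between 0.0725 and 0.0775 m and angle between fine_sieve's own z axis and vertical below 0.06 rad), for 0.2 s.
2. the medium sieve is home in the fine sieve's rim (all of step 1 and horizontal distance between medium_sieve and fine_sieve below 0.005 m and z of medium_sieve in the frame of fine_sieve between 0.0295 and 0.0345 m and angle between medium_sieve's own z axis and vertical below 0.06 rad), for 0.2 s.
3. the coarse sieve is home in the medium sieve's rim (all of step 2 and horizontal distance between coarse_sieve and medium_sieve below 0.005 m and z of coarse_sieve in the frame of medium_sieve between 0.0395 and 0.0445 m and angle between coarse_sieve's own z axis and vertical below 0.06 rad), for 0.2 s.
4. the lid is home in the coarse sieve's rim (all of step 3 and horizontal distance between lid and coarse_sieve below 0.005 m and z of lid in the frame of coarse_sieve between 0.0495 and 0.0545 m and angle between lid's own z axis and vertical below 0.06 rad), for 0.2 s.
At the end, for the whole second after the job is handed in: From the bottom up, receiver pan, fine, medium and coarse sieve and lid stand nested, all at rest (slower than 20 mm/s): each piece's axis within 5 mm of the centre of the rim below, its foot 9 mm deep in that rim within 2.5 mm, and tilted by less than 0.06 rad (all of step 4 and linear speed of each of fine_sieve, medium_sieve, coarse_sieve, lid below 0.02 m/s); the robot touches nothing.
It fails at once if the bench timer is displaced by more than 30 mm (distance of timer from where it was at the start of the episode above 0.03 m).
It fails at once if the dropper bottle is displaced by more than 30 mm (distance of dropper from where it was at the start of the episode above 0.03 m).
It fails at once if the petri dish is displaced by more than 30 mm (distance of petri from where it was at the start of the episode above 0.03 m).
It fails at once if the dropper bottle is tipped (angle between dropper's own z axis and vertical above 0.5 rad).
It also fails if it takes over 102 s, if anything falls off the work surface, if the arm or the gripper's body presses on something with over 40 N, if the wrist force passes 120 N, or if a joint passes its speed limit or range.

## Working session

There is one attempt and no reset: what is moved stays moved. The work goes in short steps, Python scripts to look and compute and a shell command to move; the robot and the scene stay as the last step left them, time stands still between calls to the robot, and variables do not carry over. Pictures are saved under pics/ and viewed, at most 14 in all, crops included, and the job is handed in when it is done.

```bash
mkdir -p pics; ls; python3 - <<'E'
from rig import robot, optics
import cv2
s=robot.observe(); print({k:s[k] for k in('t','eef_pos','orientation','width','force')})
for c in('top','side'):
    cv2.imwrite(f'pics/{c}0.png',optics.get_image(c)); i=optics.camera_info(c); print(c,i)
    for n in('shaker','fine_sieve','medium_sieve','coarse_sieve','lid','timer','dropper','petri'):
        print(n,[(round(d['p'],2),round(d['at'][0]*640),round(d['at'][1]*400)) for d in optics.search_frame(n,c)])
E
```

```text
pics
{'t': 0.0, 'eef_pos': array([ 266.34454303, -592.16553281,  225.68994135]), 'orientation': array([ 9.77732660e-01,  2.09852189e-01, -1.93036384e-04, -9.31364698e-04]), 'width': 0.997846068122363, 'force': array([ 0.3470415 , -0.33368119,  1.09339198])}
top {'fx': 503.1580180256464, 'fy': 503.1580180256464, 'cx': 317.80467055197994, 'cy': 201.59218853544593, 'k1': -0.14209686505487587, 'R': array([[-0.01024771, -0.99981474,  0.01629314],
       [-0.99593357,  0.00874673, -0.08966501],
       [ 0.08950589, -0.01714574, -0.9958387 ]]), 't': array([ -60.35249958,  516.98270042, 1095.47657872])}
shaker [(0.56, 247, 148)]
fine_sieve [(0.73, 242, 243)]
medium_sieve [(0.95, 382, 175)]
coarse_sieve [(0.84, 315, 183), (0.69, 359, 246), (0.6, 412, 267)]
lid [(0.55, 451, 166)]
timer [(0.97, 300, 232)]
dropper [(0.5, 437, 234)]
petri [(0.58, 174, 238)]
side {'fx': 367.5474935661734, 'fy': 367.5474935661734, 'cx': 316.6331944562998, 'cy': 202.38491372233483, 'k1': -0.022972966140913518, 'R': array([[ 0.9999187 , -0.00907662,  0.00895592],
       [ 0.00343107, -0.48493339, -0.87454436],
       [ 0.01228093,  0.87450399, -0.48486282]]), 't': array([-517.72736603,   16.71571312, 1005.02299231])}
shaker [(0.57, 355, 187)]
fine_sieve [(0.89, 285, 184), (0.64, 357, 188), (0.42, 359, 302)]
medium_sieve [(0.66, 339, 244)]
coarse_sieve [(0.7, 276, 231), (0.68, 331, 210), (0.66, 246, 257), (0.29, 291, 209)]
lid [(0.68, 361, 300), (0.35, 276, 283)]
timer [(0.71, 294, 209)]
dropper [(0.77, 276, 281)]
petri [(0.71, 288, 167)]
```

```bash
python3 - <<'E'
import cv2
a=cv2.imread('pics/top0.png');cv2.imwrite('pics/top0c.png',cv2.resize(a[100:300,140:480],(800,470),interpolation=cv2.INTER_CUBIC))
a=cv2.imread('pics/side0.png');cv2.imwrite('pics/side0c.png',cv2.resize(a[130:340,200:440],(686,600),interpolation=cv2.INTER_CUBIC))
E
```

```text
(no output)
```

View pics/top0c.png

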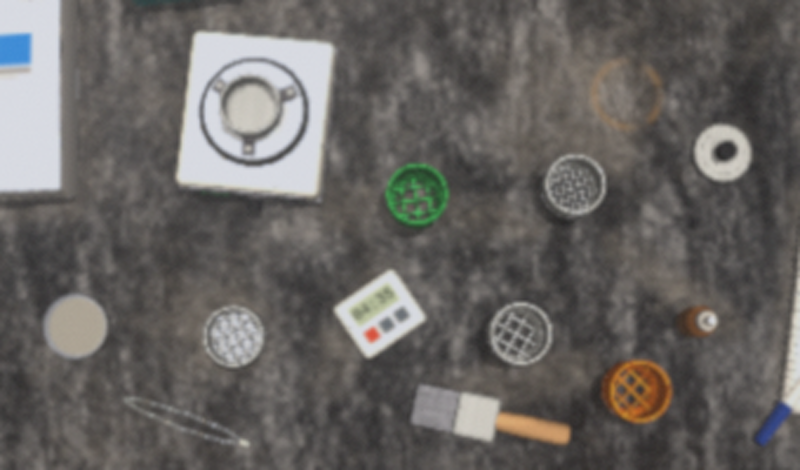

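View pics/side0c.png

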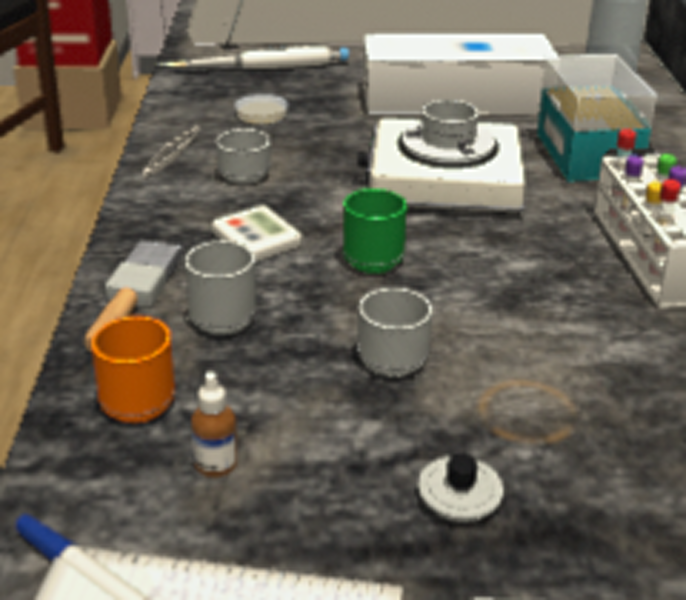

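The top view (800-px crop) shows the pan at about (250,107), the fine sieve at (234,336), medium at (575,185), coarse at (520,333) and the lid at (722,152). The green and orange ones are decoys. The side view agrees with this. Next I'll fit positions by matching silhouettes in both cameras.

```bash
cat > h.py <<'E'
import numpy as np, cv2
from scipy.optimize import least_squares
from rig import robot, optics
from scipy.spatial.transform import Rotation as Rt
TH=np.linspace(0,2*np.pi,49)[:-1]
# profile rings (radius,z)
def sieve(h): return [(20.5,0),(24,5),(28,9),(28,h)]
PROF={'fine_sieve':sieve(41),'medium_sieve':sieve(51),'coarse_sieve':sieve(61),'lid':[(20.5,0),(24,5),(28,9),(28,13),(10,17),(10,33)],
 'petri':[(31,0),(31,13)],'dropper':[(15,0),(15,50),(5,78)]}
def proj(P,i):
    c=np.asarray(P)@np.asarray(i['R']).T+i['t']; s=c[:,:2]/c[:,2:]; s=s*(1+i['k1']*(s**2).sum(1,keepdims=True))
    return s*[i['fx'],i['fy']]+[i['cx'],i['cy']]
def ring(x,y,z,r): return np.c_[x+r*np.cos(TH),y+r*np.sin(TH),np.full(48,z)]
def hull(n,x,y,z,i):
    return cv2.convexHull(proj(np.vstack([ring(x,y,z+q,r) for r,q in PROF[n]]),i).astype(np.float32))[:,0]
def box(h):
    m=cv2.moments(h.astype(np.float32)); return np.array([m['m10']/m['m00'],m['m01']/m['m00'],h[:,0].min(),h[:,0].max(),h[:,1].min(),h[:,1].max()])
def mask(n,c,near=None):
    L=optics.trace(n,c)
    if near is not None: L=[d for d in L if np.hypot(d['at'][0]*640-near[0],d['at'][1]*400-near[1])<25]
    if not L: return None
    m=L[0]['pixels'].astype(np.uint8)
    cs=cv2.findContours(m,cv2.RETR_EXTERNAL,cv2.CHAIN_APPROX_NONE)[0]; k=max(cs,key=cv2.contourArea)
    h=cv2.convexHull(k)[:,0].astype(float); b=box(h); b[3]+=.5;b[5]+=.5;b[2]-=.5;b[4]-=.5
    return b,L[0]['p']
def fit(n,views,z=0,x0=(500,0)):
    """views: list of (info,box)"""
    f=lambda p:np.concatenate([box(hull(n,p[0],p[1],z,i))-b for i,b in views])
    r=least_squares(f,x0,loss='soft_l1',diff_step=1e-3); return r.x,r.fun
E
python3 - <<'E'
from h import *
I={c:optics.camera_info(c) for c in('top','side')}
near={'top':dict(fine_sieve=(240,243),medium_sieve=(384,179),coarse_sieve=(361,242),lid=(449,165),petri=(172,238),dropper=(438,236)),
'side':dict(fine_sieve=(285,184),medium_sieve=(338,246),coarse_sieve=(277,230),lid=(361,299),petri=(291,167),dropper=(276,281))}
for c in I: optics.get_image(c)
for n in PROF:
    v={c:mask(n,c,near[c][n]) for c in I}
    for cs in(['top'],['side'],['top','side']):
        vv=[(I[c],v[c][0]) for c in cs if v[c]]
        if vv: p,r=fit(n,vv); print(n,cs,p.round(1),r.round(1))
E
```

```text
fine_sieve ['top'] [426.9 108.3] [-0.  -0.   0.4 -0.4  0.1 -0.1]
fine_sieve ['side'] [423.  107.4] [ 0.1  0.   0.3 -0.5  0.3 -0.2]
fine_sieve ['top', 'side'] [425.7 108.1] [ 0.   0.5  0.5 -0.3  0.7  0.4  1.  -0.1  1.2  0.5  0.2 -0.3]
medium_sieve ['top'] [566.4   0. ] [-94.5   0.1 -93.5 -95.5  -0.3   0.2]
medium_sieve ['side'] [573.8   0. ] [  0.  -44.9   2.4  -2.4 -42.5 -47.5]
medium_sieve ['top', 'side'] [567.7   0. ] [-94.5  -0.5 -93.5 -95.5  -0.9  -0.3  -2.2 -44.9   0.2  -4.7 -42.5 -47.5]
coarse_sieve ['top'] [429.   0.] [-71.4  -0.1 -70.7 -72.    0.5  -0.3]
coarse_sieve ['side'] [410.   0.] [  0.1 -31.7   1.4  -2.  -29.  -33.7]
coarse_sieve ['top', 'side'] [426.2   0. ] [-71.4   1.2 -70.6 -72.    1.8   1.    6.  -31.7   7.5   3.9 -28.9 -33.7]
lid ['top'] [601.5   0. ] [-157.9    0.  -158.4 -157.6   -1.9    1.8]
lid ['side'] [638.3   0. ] [  0.  -95.3   4.8  -4.6 -91.5 -99.5]
lid ['top', 'side'] [607.3   0. ] [-157.9   -2.5 -158.4 -157.6   -4.4   -0.7  -11.3  -95.3   -6.4  -15.9
  -91.6  -99.5]
petri ['top'] [435.4   0. ] [ 1.169e+02  1.000e-01  1.165e+02  1.173e+02  1.000e-01 -1.000e-01]
petri ['side'] [447.7   0. ] [-0.  39.2 -1.8  1.9 37.  41.3]
petri ['top', 'side'] [438.   0.] [116.9  -1.1 116.5 117.3  -1.1  -1.3  -3.6  39.2  -5.4  -1.6  37.   41.3]
dropper ['top'] [439.2   0. ] [-1.471e+02  1.000e-01 -1.453e+02 -1.488e+02 -1.000e-01  0.000e+00]
dropper ['side'] [404.2   0. ] [  0.  -83.1   2.3  -2.7 -79.9 -84.8]
dropper ['top', 'side'] [436.1   0. ] [-147.1    1.5 -145.3 -148.8    1.4    1.4   11.8  -83.1   14.3    8.9
  -79.8  -84.7]
```

```bash
sed -i 's/x0=(500,0)/x0=(500,-50)/' h.py; python3 - <<'E'
from h import *
I={c:optics.camera_info(c) for c in('top','side')}
near={'top':dict(fine_sieve=(240,243),medium_sieve=(384,179),coarse_sieve=(361,242),lid=(449,165),petri=(172,238),dropper=(438,236)),
'side':dict(fine_sieve=(285,184),medium_sieve=(338,246),coarse_sieve=(277,230),lid=(361,299),petri=(291,167),dropper=(276,281))}
for c in I: cv2.imwrite(f'pics/{c}1.png',optics.get_image(c))
for n in PROF:
    v={c:mask(n,c,near[c][n]) for c in I}
    for cs in(['top'],['side'],['top','side']):
        vv=[(I[c],v[c][0]) for c in cs if v[c]]
        if vv: p,r=fit(n,vv); print(n,cs,p.round(1),np.abs(r).max().round(1))
# pan: rings edge-fit in both images (outer rim z=84 r=28; plate black ring)
for c in I:
    g=cv2.GaussianBlur(cv2.cvtColor(cv2.imread(f'pics/{c}1.png'),cv2.COLOR_BGR2GRAY),(0,0),.7).astype(np.float32)
    gm=cv2.magnitude(cv2.Sobel(g,cv2.CV_32F,1,0),cv2.Sobel(g,cv2.CV_32F,0,1))
    def sc(x,y,rs):
        return sum(cv2.remap(gm,*[proj(ring(x,y,z,r),I[c])[:,k].astype(np.float32)[None] for k in(0,1)],cv2.INTER_LINEAR).mean() for r,z in rs)
    for nm,rs in(('rim',[(28,84)]),('rim2',[(28,84),(25.5,84)]),('plate',[(47,54)]),('all',[(28,84),(47,54)])):
        L=sorted([(sc(x,y,rs),x,y) for x in range(560,680,1) for y in range(30,160,1)])[-3:]; print(c,nm,L[::-1])
E
```

```text
fine_sieve ['top'] [425.8 107.3] 0.4
fine_sieve ['side'] [423.2 106.7] 1.4
fine_sieve ['top', 'side'] [424.9 107.2] 1.3
medium_sieve ['top'] [ 563.8 -210.7] 0.4
medium_sieve ['side'] [ 561.7 -210.4] 1.1
medium_sieve ['top', 'side'] [ 562.9 -210.6] 1.7
coarse_sieve ['top'] [ 426.5 -156. ] 0.4
coarse_sieve ['side'] [ 423.7 -153.2] 0.7
coarse_sieve ['top', 'side'] [ 425.3 -155.6] 1.3
lid ['top'] [ 601.6 -361.1] 1.7
lid ['side'] [ 597.1 -360.8] 1.0
lid ['top', 'side'] [ 598.1 -360.8] 3.2
petri ['top'] [437.1 265.2] 0.9
petri ['side'] [433.5 265.7] 0.3
petri ['top', 'side'] [435.8 265.2] 1.3
dropper ['top'] [ 435.4 -327.1] 0.4
dropper ['side'] [ 433.3 -329.3] 1.7
dropper ['top', 'side'] [ 434.2 -327.7] 1.5
top rim [(np.float32(174.60564), 633, 86), (np.float32(173.76253), 632, 86), (np.float32(173.52327), 634, 86)]
top rim2 [(np.float32(353.34125), 636, 88), (np.float32(352.70032), 575, 47), (np.float32(352.00726), 575, 46)]
top plate [(np.float32(202.07854), 636, 89), (np.float32(201.62248), 636, 88), (np.float32(198.97414), 637, 89)]
top all [(np.float32(365.51666), 636, 88), (np.float32(364.73676), 636, 89), (np.float32(357.19818), 637, 88)]
side rim [(np.float32(256.2283), 582, 41), (np.float32(255.36302), 583, 41), (np.float32(255.34296), 582, 40)]
side rim2 [(np.float32(527.37604), 581, 41), (np.float32(527.10645), 581, 42), (np.float32(526.90717), 582, 42)]
side plate [(np.float32(330.24475), 629, 64), (np.float32(329.55954), 629, 65), (np.float32(328.83383), 630, 64)]
side all [(np.float32(463.9344), 584, 41), (np.float32(463.44995), 584, 40), (np.float32(463.07474), 585, 41)]
```

```bash
cat >> h.py <<'E'
def to(x,y,z,s=None):
    s=s or robot.observe(); R=Rt.from_quat(s['orientation']).as_matrix()
    d=R.T@(np.array([x,y,z])-s['eef_pos'])
    # tilt correction (tool z -> down), tool-frame rotvec deg
    a=np.degrees(np.cross([0,0,1],R.T@[0,0,-1]))
    print('tool delta mm',d.round(1),'tilt fix deg',a.round(2),'yaw',np.degrees(np.arctan2(R[1,0],R[0,0])).round(1)); return d
def st():
    s=robot.observe(); print(round(s['t'],2),s['eef_pos'].round(1),'j',s['joints'].round(2),'F',s['force'].round(1),'w',round(s['width']*92,1),'g',round(s['grip_force'],1)); return s
E
python3 - <<'E'
from h import *
to(600,60,260)
i=optics.camera_info('wrist'); print(i); print('cam pos',-i['R'].T@i['t'])
E
```

```text
tool delta mm [ 571.8 -458.5  -33.3] tilt fix deg [ 0. -0.  0.] yaw 24.2
{'fx': 341.1117465464932, 'fy': 341.1117465464932, 'cx': 317.0755048032041, 'cy': 204.3845365116114, 'k1': -0.07396593432282404, 'R': array([[ 4.10449573e-01, -9.11883154e-01,  5.11586517e-04],
       [-8.79083462e-01, -3.95536798e-01,  2.66012985e-01],
       [-2.42370408e-01, -1.09634643e-01, -9.63969310e-01]]), 't': array([-651.11762039,  -33.42480691,  388.33425846])}
cam pos [ 331.98848713 -564.38904237  383.56684275]
```

```bash
python3 -m creep '[{"dz":-0.02,"jaw":-1},{"dx":0.0286,"dy":-0.0229},{"dx":0.0286,"dy":-0.0229},{"dx":0.0286,"dy":-0.0229},{"dx":0.0286,"dy":-0.0229},{"dx":0.0286,"dy":-0.0229},{"dx":0.0286,"dy":-0.0229},{"dx":0.0286,"dy":-0.0229},{"dx":0.0286,"dy":-0.0229},{"dx":0.0286,"dy":-0.0229},{"dx":0.0286,"dy":-0.0229},{"dx":0.0286,"dy":-0.0229},{"dx":0.0286,"dy":-0.0229},{"dx":0.0286,"dy":-0.0229},{"dx":0.0286,"dy":-0.0229},{"dx":0.0286,"dy":-0.0229},{"dx":0.0286,"dy":-0.0229},{"dx":0.0286,"dy":-0.0229},{"dx":0.0286,"dy":-0.0229}]'
python3 - <<'E'
from h import *
st(); i=optics.camera_info('wrist'); cv2.imwrite('pics/w1.png',optics.get_image('wrist'))
print('pan px',proj(ring(636,88,84,28),i).mean(0)); to(600,60,260); to(425,107,120)
E
```

```text
2.3 [ 266.8 -592.8  226.7] j [ 1.41  0.5  -0.43  1.55  0.22  1.14 -0.21] F [ 0.3 -0.2  0.4] w 91.9 g 0.0
pan px [1588.26007794 1848.3536956 ]
tool delta mm [ 571.7 -458.5  -33.2] tilt fix deg [ 0. -0.  0.] yaw 24.2
tool delta mm [ 431.4 -573.2  106.8] tilt fix deg [ 0. -0.  0.] yaw 24.2schema error: expected keys dx, dy, dz, wx, wy, wz, jaw
```

View pics/w1.png

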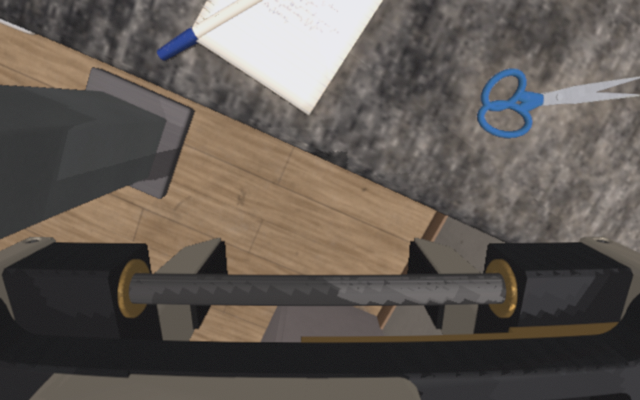

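The wrist picture shows only the bench edge, a notepad and scissors, since the call was refused and the arm didn't move. Every row needs all seven keys.

```bash
python3 -m creep '[{"dx":0,"dy":0,"dz":-0.02,"wx":0,"wy":0,"wz":0,"jaw":-1},{"dx":0.0286,"dy":-0.0229,"dz":0,"wx":0,"wy":0,"wz":0,"jaw":-1},{"dx":0.0286,"dy":-0.0229,"dz":0,"wx":0,"wy":0,"wz":0,"jaw":-1},{"dx":0.0286,"dy":-0.0229,"dz":0,"wx":0,"wy":0,"wz":0,"jaw":-1},{"dx":0.0286,"dy":-0.0229,"dz":0,"wx":0,"wy":0,"wz":0,"jaw":-1},{"dx":0.0286,"dy":-0.0229,"dz":0,"wx":0,"wy":0,"wz":0,"jaw":-1},{"dx":0.0286,"dy":-0.0229,"dz":0,"wx":0,"wy":0,"wz":0,"jaw":-1},{"dx":0.0286,"dy":-0.0229,"dz":0,"wx":0,"wy":0,"wz":0,"jaw":-1},{"dx":0.0286,"dy":-0.0229,"dz":0,"wx":0,"wy":0,"wz":0,"jaw":-1},{"dx":0.0286,"dy":-0.0229,"dz":0,"wx":0,"wy":0,"wz":0,"jaw":-1},{"dx":0.0286,"dy":-0.0229,"dz":0,"wx":0,"wy":0,"wz":0,"jaw":-1},{"dx":0.0286,"dy":-0.0229,"dz":0,"wx":0,"wy":0,"wz":0,"jaw":-1},{"dx":0.0286,"dy":-0.0229,"dz":0,"wx":0,"wy":0,"wz":0,"jaw":-1},{"dx":0.0286,"dy":-0.0229,"dz":0,"wx":0,"wy":0,"wz":0,"jaw":-1},{"dx":0.0286,"dy":-0.0229,"dz":0,"wx":0,"wy":0,"wz":0,"jaw":-1},{"dx":0.0286,"dy":-0.0229,"dz":0,"wx":0,"wy":0,"wz":0,"jaw":-1},{"dx":0.0286,"dy":-0.0229,"dz":0,"wx":0,"wy":0,"wz":0,"jaw":-1},{"dx":0.0286,"dy":-0.0229,"dz":0,"wx":0,"wy":0,"wz":0,"jaw":-1}]'
python3 - <<'E'
from h import *
st(); i=optics.camera_info('wrist'); cv2.imwrite('pics/w2.png',optics.get_image('wrist'))
print('pan px',proj(ring(636,88,84,28),i).mean(0)); to(600,60,260); to(425,107,120)
E
```

```text
t: 3.85
eef_pos: [551.0, -36.7, 247.0]
orientation: [0.978, 0.21, 0.0, 0.0]
force: [0.0, -0.1, 0.4]
width: 1.0
grip_force: 0.0
3.85 [551.  -36.7 247. ] j [ 0.6   0.35 -0.72  1.77  0.26  1.11 -1.35] F [ 0.  -0.1  0.4] w 92.0 g 0.0
pan px [226.07883332  44.37105607]
tool delta mm [ 78.5 -60.  -11.4] tilt fix deg [-0.19 -0.38  0.  ] yaw 24.7
tool delta mm [ -61.7 -175.4  128. ] tilt fix deg [-0.19 -0.38  0.  ] yaw 24.7
```

```bash
cat >> h.py <<'E'
def edgefit(img,i,rs,x0,y0,rad=12):
    g=cv2.GaussianBlur(cv2.cvtColor(img,cv2.COLOR_BGR2GRAY),(0,0),.8).astype(np.float32)
    gx,gy=cv2.Sobel(g,cv2.CV_32F,1,0),cv2.Sobel(g,cv2.CV_32F,0,1)
    def sc(x,y):
        t=0
        for r,z in rs:
            p=proj(ring(x,y,z,r),i).astype(np.float32); tn=np.roll(p,-1,0)-np.roll(p,1,0); n=np.c_[tn[:,1],-tn[:,0]]/np.linalg.norm(tn,axis=1)[:,None]
            a=cv2.remap(gx,p[:,0][None],p[:,1][None],cv2.INTER_LINEAR)[0]*n[:,0]+cv2.remap(gy,p[:,0][None],p[:,1][None],cv2.INTER_LINEAR)[0]*n[:,1]
            t+=np.minimum(np.abs(a),150).mean()
        return t
    L=sorted([(round(float(sc(x,y)),1),float(x),float(y)) for x in np.arange(x0-rad,x0+rad+.1) for y in np.arange(y0-rad,y0+rad+.1)])[::-1]
    return L[:3]
E
python3 - <<'E'
from h import *
im=optics.get_image('wrist'); i=optics.camera_info('wrist'); st()
for rs in([(28,84)],[(28,84),(25.5,84)],[(47,54)],[(28,84),(47,54)]): print(edgefit(im,i,rs,636,88))
v=im.copy()
for r,z in((28,84),(47,54)): cv2.polylines(v,[proj(ring(636,88,z,r),i).astype(int)],True,(0,0,255))
cv2.imwrite('pics/w3.png',cv2.resize(v[0:220,60:400],(800,518)))
E
```

```text
3.95 [552.5 -30.  247.6] j [ 0.59  0.35 -0.73  1.77  0.25  1.11 -1.35] F [ 0.   0.5 -0.3] w 91.9 g 0.0
[(132.1, 633.0, 83.0), (129.3, 633.0, 82.0), (128.4, 634.0, 83.0)]
[(246.7, 633.0, 84.0), (245.3, 633.0, 85.0), (244.9, 635.0, 85.0)]
[(150.0, 634.0, 86.0), (150.0, 634.0, 85.0), (147.4, 633.0, 86.0)]
[(257.6, 634.0, 85.0), (254.7, 633.0, 85.0), (253.1, 634.0, 86.0)]
```

View pics/w3.png

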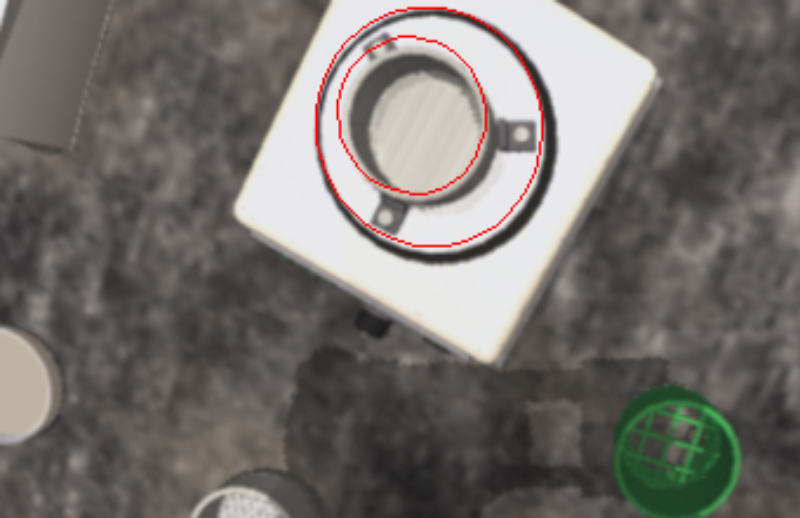

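The wrist view shows the pan rim at crop (423,128) and the overlay sits about 10–15 crop px to its upper left, because the arm was still settling. The fine sieve is at the bottom left and the green decoy at the right. I'll re-measure at rest.

```bash
python3 -m creep '[{"dx":0,"dy":0,"dz":0,"wx":0,"wy":0,"wz":0,"jaw":-1},{"dx":0,"dy":0,"dz":0,"wx":0,"wy":0,"wz":0,"jaw":-1},{"dx":0,"dy":0,"dz":0,"wx":0,"wy":0,"wz":0,"jaw":-1}]' | head -2
python3 - <<'E'
from h import *
st(); i=optics.camera_info('wrist'); im=optics.get_image('wrist')
for rs in([(28,84)],[(28,84),(25.5,84)],[(47,54)],[(28,84),(47,54)]): print(edgefit(im,i,rs,636,88))
print('fine',edgefit(im,i,[(28,41),(25.5,41)],425,107)); to(425,107,120)
t=optics.get_image('top'); it=optics.camera_info('top')
for n,x,y,h in(('fine',425,107,41),('med',563,-210,51),('coarse',426,-156,61),):print(n,edgefit(t,it,[(28,h),(25.5,h)],x,y)[0])
E
```

```text
t: 4.2
eef_pos: [549.9, -40.0, 246.5]
4.2 [549.9 -40.  246.5] j [ 0.6   0.35 -0.72  1.77  0.26  1.11 -1.35] F [0.9 0.1 0.2] w 92.4 g 0.0
[(131.4, 635.0, 85.0), (126.4, 634.0, 85.0), (124.0, 636.0, 85.0)]
[(246.5, 635.0, 88.0), (244.0, 636.0, 88.0), (238.2, 635.0, 89.0)]
[(129.1, 635.0, 89.0), (128.6, 636.0, 88.0), (128.3, 635.0, 88.0)]
[(239.4, 636.0, 88.0), (237.8, 635.0, 89.0), (235.7, 635.0, 88.0)]
fine [(274.6, 428.0, 109.0), (270.6, 427.0, 109.0), (263.5, 428.0, 108.0)]
tool delta mm [ -54.  -185.4  126.5] tilt fix deg [ 0.04  0.04 -0.  ] yaw 24.1
fine (174.3, 426.0, 108.0)
med (204.0, 562.0, -209.0)
coarse (51.1, 438.0, -168.0)
```

```bash
python3 -m creep '[{"dx":-0.0064,"dy":-0.0232,"dz":0.0183,"wx":0,"wy":0,"wz":0,"jaw":-1},{"dx":-0.0064,"dy":-0.0232,"dz":0.0183,"wx":0,"wy":0,"wz":0,"jaw":-1},{"dx":-0.0064,"dy":-0.0232,"dz":0.0183,"wx":0,"wy":0,"wz":0,"jaw":-1},{"dx":-0.0064,"dy":-0.0232,"dz":0.0183,"wx":0,"wy":0,"wz":0,"jaw":-1},{"dx":-0.0064,"dy":-0.0232,"dz":0.0183,"wx":0,"wy":0,"wz":0,"jaw":-1},{"dx":-0.0064,"dy":-0.0232,"dz":0.0183,"wx":0,"wy":0,"wz":0,"jaw":-1},{"dx":-0.0064,"dy":-0.0232,"dz":0.0183,"wx":0,"wy":0,"wz":0,"jaw":-1},{"dx":-0.0064,"dy":-0.0232,"dz":0.0183,"wx":0,"wy":0,"wz":0,"jaw":-1},{"dx":0,"dy":0,"dz":0,"wx":0,"wy":0,"wz":0,"jaw":-1},{"dx":0,"dy":0,"dz":0,"wx":0,"wy":0,"wz":0,"jaw":-1},{"dx":0,"dy":0,"dz":0,"wx":0,"wy":0,"wz":0,"jaw":-1}]' | head -3
python3 - <<'E'
from h import *
st(); i=optics.camera_info('wrist'); im=optics.get_image('wrist'); cv2.imwrite('pics/w4.png',im)
print('fine',edgefit(im,i,[(28,41),(25.5,41)],427,108)); to(427,108.3,14)
E
```

```text
t: 5.22
eef_pos: [428.5, 109.2, 100.8]
orientation: [0.978, 0.209, 0.0, 0.0]
5.22 [428.5 109.2 100.8] j [ 0.32  0.38 -0.72  2.15  0.38  0.74 -1.81] F [ 0.4 -0.6  0.7] w 92.1 g 0.0
fine [(176.0, 427.0, 110.0), (152.4, 427.0, 109.0), (150.4, 428.0, 110.0)]
tool delta mm [-2.3 -0.3 87. ] tilt fix deg [ 0.05 -0.09  0.  ] yaw 24.1
```

```bash
python3 -m creep '[{"dx":-0.0012,"dy":-0.0009,"dz":0.0145,"wx":0,"wy":0,"wz":0,"jaw":-1},{"dx":0,"dy":0,"dz":0.0145,"wx":0,"wy":0,"wz":0,"jaw":-1},{"dx":0,"dy":0,"dz":0.0145,"wx":0,"wy":0,"wz":0,"jaw":-1},{"dx":0,"dy":0,"dz":0.0145,"wx":0,"wy":0,"wz":0,"jaw":-1},{"dx":0,"dy":0,"dz":0.0145,"wx":0,"wy":0,"wz":0,"jaw":-1},{"dx":0,"dy":0,"dz":0.0145,"wx":0,"wy":0,"wz":0,"jaw":-1},{"dx":0,"dy":0,"dz":0,"wx":0,"wy":0,"wz":0,"jaw":-1},{"dx":0,"dy":0,"dz":0,"wx":0,"wy":0,"wz":0,"jaw":1},{"dx":0,"dy":0,"dz":0,"wx":0,"wy":0,"wz":0,"jaw":1},{"dx":0,"dy":0,"dz":0,"wx":0,"wy":0,"wz":0,"jaw":1},{"dx":0,"dy":0,"dz":0,"wx":0,"wy":0,"wz":0,"jaw":1},{"dx":0,"dy":0,"dz":0,"wx":0,"wy":0,"wz":0,"jaw":1},{"dx":0,"dy":0,"dz":0,"wx":0,"wy":0,"wz":0,"jaw":1},{"dx":0,"dy":0,"dz":0,"wx":0,"wy":0,"wz":0,"jaw":1}]' 25
python3 -c "
from h import *
st();to(635.5,88,130)"
```

```text
t: 6.43
eef_pos: [426.5, 110.3, 13.8]
orientation: [0.978, 0.21, 0.0, 0.0]
force: [-0.6, -1.3, 4.2]
width: 0.606
grip_force: 25.0
6.43 [426.5 110.3  13.8] j [ 0.18  0.54 -0.58  2.19  0.56  0.56 -1.97] F [-0.6 -1.3  4.2] w 55.8 g 25.0
tool delta mm [ 181.5  106.2 -116. ] tilt fix deg [ 0.03 -0.05  0.  ] yaw 24.2
```

```bash
python3 -m creep '[{"dx":0,"dy":0,"dz":-0.02,"wx":0,"wy":0,"wz":0,"jaw":1},{"dx":0,"dy":0,"dz":-0.02,"wx":0,"wy":0,"wz":0,"jaw":1},{"dx":0,"dy":0,"dz":-0.02,"wx":0,"wy":0,"wz":0,"jaw":1},{"dx":0,"dy":0,"dz":-0.02,"wx":0,"wy":0,"wz":0,"jaw":1},{"dx":0,"dy":0,"dz":-0.02,"wx":0,"wy":0,"wz":0,"jaw":1},{"dx":0,"dy":0,"dz":-0.015,"wx":0,"wy":0,"wz":0,"jaw":1},{"dx":0.0202,"dy":0.0118,"dz":0,"wx":0,"wy":0,"wz":0,"jaw":1},{"dx":0.0202,"dy":0.0118,"dz":0,"wx":0,"wy":0,"wz":0,"jaw":1},{"dx":0.0202,"dy":0.0118,"dz":0,"wx":0,"wy":0,"wz":0,"jaw":1},{"dx":0.0202,"dy":0.0118,"dz":0,"wx":0,"wy":0,"wz":0,"jaw":1},{"dx":0.0202,"dy":0.0118,"dz":0,"wx":0,"wy":0,"wz":0,"jaw":1},{"dx":0.0202,"dy":0.0118,"dz":0,"wx":0,"wy":0,"wz":0,"jaw":1},{"dx":0.0202,"dy":0.0118,"dz":0,"wx":0,"wy":0,"wz":0,"jaw":1},{"dx":0.0202,"dy":0.0118,"dz":0,"wx":0,"wy":0,"wz":0,"jaw":1},{"dx":0.0202,"dy":0.0118,"dz":0,"wx":0,"wy":0,"wz":0,"jaw":1},{"dx":0,"dy":0,"dz":0,"wx":0,"wy":0,"wz":0,"jaw":1},{"dx":0,"dy":0,"dz":0,"wx":0,"wy":0,"wz":0,"jaw":1},{"dx":0,"dy":0,"dz":0,"wx":0,"wy":0,"wz":0,"jaw":1}]' | head -3
python3 - <<'E'
from h import *
s=st(); i=optics.camera_info('wrist'); im=optics.get_image('wrist'); cv2.imwrite('pics/w5.png',im)
x,y,z=s['eef_pos']
print('held rim',edgefit(im,i,[(28,z+27),(25.5,z+27)],x,y,8))
t=optics.get_image('top');it=optics.camera_info('top')
print('held rim top',edgefit(t,it,[(28,z+27),(25.5,z+27)],x,y,8))
to(635.5,88,89)
v=im.copy(); cv2.polylines(v,[proj(ring(x,y,z+27,28),i).astype(int)],True,(0,0,255)); cv2.polylines(v,[proj(ring(635.5,88,84,28),i).astype(int)],True,(0,255,0)); cv2.imwrite('pics/w5v.png',v)
E
```

```text
t: 7.93
eef_pos: [634.2, 88.5, 127.7]
orientation: [0.978, 0.21, -0.001, -0.0]
7.93 [634.2  88.5 127.7] j [ 0.28  0.65 -0.65  1.65  0.45  1.   -1.67] F [-0.6  0.2 -0.8] w 56.1 g 25.0
held rim [(87.0, 635.2006885956673, 87.46624061067882), (82.3, 634.2006885956673, 87.46624061067882), (77.4, 633.2006885956673, 89.46624061067882)]
held rim top [(9.7, 638.2006885956673, 92.46624061067882), (9.7, 637.2006885956673, 92.46624061067882), (9.6, 638.2006885956673, 93.46624061067882)]
tool delta mm [ 1.1  1.1 39.1] tilt fix deg [-0.02  0.07  0.  ] yaw 24.3
```

View pics/w5v.png

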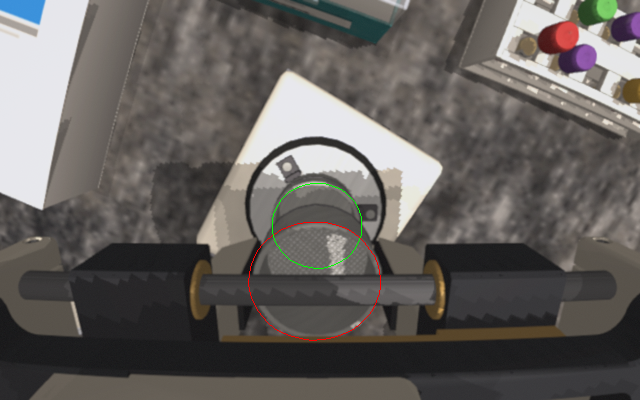

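The wrist view shows the sieve centred between the fingers at (315,280). The pan and plate are at (315,205), partly hidden behind it. The green pan overlay is near its mark, so I'll check it with an edge fit on the plate ring, then lower.

```bash
python3 - <<'E'
from h import *
i=optics.camera_info('wrist'); im=optics.get_image('wrist'); st()
im[232:]=128
print(edgefit(im,i,[(47,54)],635,88,10),edgefit(im,i,[(28,84)],635,88,10),edgefit(im,i,[(47,54),(28,84)],635,88,10))
E
```

```text
8.08 [634.3  88.5 128.3] j [ 0.28  0.65 -0.65  1.65  0.45  1.   -1.67] F [ 0.1  0.4 -1.2] w 55.9 g 25.0
[(91.0, 637.0, 90.0), (89.6, 636.0, 90.0), (86.5, 642.0, 92.0)] [(50.5, 636.0, 90.0), (46.9, 640.0, 93.0), (46.5, 640.0, 91.0)] [(140.0, 636.0, 90.0), (136.5, 637.0, 90.0), (126.0, 640.0, 92.0)]
```

```bash
python3 -m creep '[{"dx":0.0016,"dy":0.0002,"dz":0.01,"wx":0,"wy":0,"wz":0,"jaw":1},{"dx":0,"dy":0,"dz":0.01,"wx":0,"wy":0,"wz":0,"jaw":1},{"dx":0,"dy":0,"dz":0.008,"wx":0,"wy":0,"wz":0,"jaw":1},{"dx":0,"dy":0,"dz":0.004,"wx":0,"wy":0,"wz":0,"jaw":1},{"dx":0,"dy":0,"dz":0.004,"wx":0,"wy":0,"wz":0,"jaw":1},{"dx":0,"dy":0,"dz":0.002,"wx":0,"wy":0,"wz":0,"jaw":1},{"dx":0,"dy":0,"dz":0.001,"wx":0,"wy":0,"wz":0,"jaw":1},{"dx":0,"dy":0,"dz":0,"wx":0,"wy":0,"wz":0,"jaw":1},{"dx":0,"dy":0,"dz":0,"wx":0,"wy":0,"wz":0,"jaw":1}]'
```

```text
t: 8.83
eef_pos: [636.7, 89.3, 89.3]
orientation: [0.978, 0.21, -0.0, -0.0]
force: [-0.4, 3.6, -2.2]
width: 0.611
grip_force: 25.0
```

```bash
python3 -m creep '[{"dx":0,"dy":0,"dz":0.001,"wx":0,"wy":0,"wz":0,"jaw":1},{"dx":0,"dy":0,"dz":0,"wx":0,"wy":0,"wz":0,"jaw":1},{"dx":0,"dy":0,"dz":0,"wx":0,"wy":0,"wz":0,"jaw":-1},{"dx":0,"dy":0,"dz":0,"wx":0,"wy":0,"wz":0,"jaw":-1},{"dx":0,"dy":0,"dz":0,"wx":0,"wy":0,"wz":0,"jaw":-1},{"dx":0,"dy":0,"dz":0,"wx":0,"wy":0,"wz":0,"jaw":-1},{"dx":0,"dy":0,"dz":0,"wx":0,"wy":0,"wz":0,"jaw":-1},{"dx":0,"dy":0,"dz":-0.02,"wx":0,"wy":0,"wz":0,"jaw":-1},{"dx":0,"dy":0,"dz":-0.03,"wx":0,"wy":0,"wz":0,"jaw":-1},{"dx":0,"dy":0,"dz":-0.04,"wx":0,"wy":0,"wz":0,"jaw":-1},{"dx":0,"dy":0,"dz":-0.04,"wx":0,"wy":0,"wz":0,"jaw":-1},{"dx":0,"dy":0,"dz":0,"wx":0,"wy":0,"wz":0,"jaw":-1},{"dx":0,"dy":0,"dz":0,"wx":0,"wy":0,"wz":0,"jaw":-1}]'
python3 - <<'E'
from h import *
st(); i=optics.camera_info('wrist'); im=optics.get_image('wrist')
for z in(116,121): print(z,edgefit(im,i,[(28,z),(25.5,z)],636,89,8)[:2])
s=optics.get_image('side'); si=optics.camera_info('side')
for z in(116,121): print(z,edgefit(s,si,[(28,z),(25.5,z)],636,89,12)[:2])
cv2.imwrite('pics/s6.png',cv2.resize(s[150:250,290:430],(800,571),interpolation=cv2.INTER_CUBIC))
to(563,-210,120)
E
```

```text
t: 9.92
eef_pos: [639.0, 88.9, 221.7]
orientation: [0.978, 0.21, 0.003, 0.001]
force: [-0.8, -0.1, -0.6]
width: 1.0
grip_force: 0.0
9.92 [639.   88.9 221.7] j [ 0.31  0.55 -0.7   1.57  0.38  1.15 -1.62] F [-0.8 -0.1 -0.6] w 92.0 g 0.0
116 [(173.2, 637.0, 88.0), (169.7, 637.0, 89.0)]
121 [(170.8, 638.0, 90.0), (170.7, 638.0, 89.0)]
116 [(192.8, 633.0, 87.0), (192.6, 632.0, 87.0)]
121 [(192.8, 632.0, 77.0), (192.5, 631.0, 77.0)]
tool delta mm [-189.1  241.5   98.1] tilt fix deg [ 0.03  0.06 -0.  ] yaw 24.2
```

View pics/s6.png

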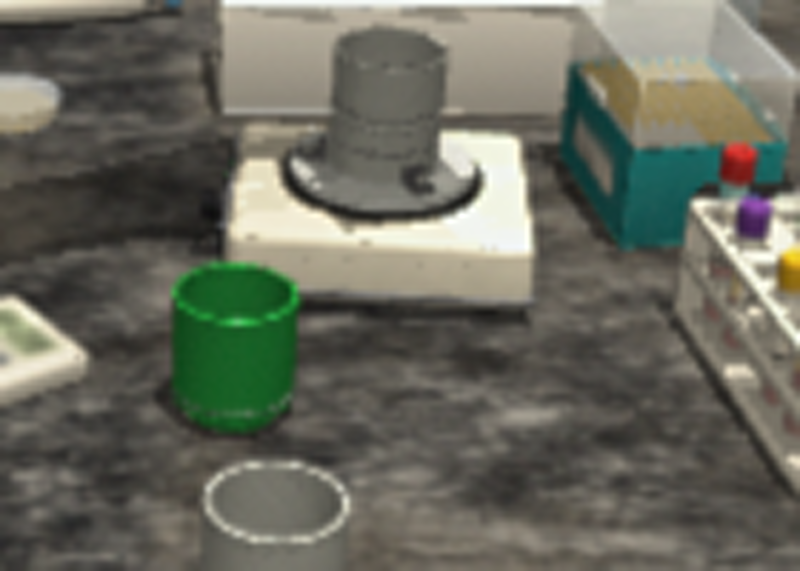

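The side crop shows the fine sieve standing upright on the pan at (390,95), flush and not tilted. The medium sieve is next.

```bash
python3 -m creep '[{"dx":-0.0189,"dy":0.0242,"dz":0.0098,"wx":0,"wy":0,"wz":0,"jaw":-1},{"dx":-0.0189,"dy":0.0242,"dz":0.0098,"wx":0,"wy":0,"wz":0,"jaw":-1},{"dx":-0.0189,"dy":0.0242,"dz":0.0098,"wx":0,"wy":0,"wz":0,"jaw":-1},{"dx":-0.0189,"dy":0.0242,"dz":0.0098,"wx":0,"wy":0,"wz":0,"jaw":-1},{"dx":-0.0189,"dy":0.0242,"dz":0.0098,"wx":0,"wy":0,"wz":0,"jaw":-1},{"dx":-0.0189,"dy":0.0242,"dz":0.0098,"wx":0,"wy":0,"wz":0,"jaw":-1},{"dx":-0.0189,"dy":0.0242,"dz":0.0098,"wx":0,"wy":0,"wz":0,"jaw":-1},{"dx":-0.0189,"dy":0.0242,"dz":0.0098,"wx":0,"wy":0,"wz":0,"jaw":-1},{"dx":-0.0189,"dy":0.0242,"dz":0.0098,"wx":0,"wy":0,"wz":0,"jaw":-1},{"dx":-0.0189,"dy":0.0242,"dz":0.0098,"wx":0,"wy":0,"wz":0,"jaw":-1},{"dx":0,"dy":0,"dz":0,"wx":0,"wy":0,"wz":0,"jaw":-1},{"dx":0,"dy":0,"dz":0,"wx":0,"wy":0,"wz":0,"jaw":-1},{"dx":0,"dy":0,"dz":0,"wx":0,"wy":0,"wz":0,"jaw":-1}]' | head -3
python3 - <<'E'
from h import *
s=st(); i=optics.camera_info('wrist'); im=optics.get_image('wrist')
print(edgefit(im,i,[(28,51),(25.5,51)],563,-210,10)); to(563,-210,24)
E
```

```text
t: 11.1
eef_pos: [562.9, -209.0, 118.8]
orientation: [0.978, 0.21, -0.001, -0.001]
11.1 [ 562.9 -209.   118.8] j [ 0.78  0.59 -0.62  1.76  0.41  0.93 -1.17] F [ 0.7  0.9 -0.1] w 91.8 g 0.0
[(257.3, 565.0, -210.0), (236.2, 564.0, -210.0), (225.7, 565.0, -209.0)]
tool delta mm [-1.3  1.7 95.5] tilt fix deg [-0.12  0.02  0.  ] yaw 24.3
```

```bash
python3 -m creep '[{"dx":0.0012,"dy":0.0016,"dz":0.0158,"wx":0,"wy":0,"wz":0,"jaw":-1},{"dx":0,"dy":0,"dz":0.0158,"wx":0,"wy":0,"wz":0,"jaw":-1},{"dx":0,"dy":0,"dz":0.0158,"wx":0,"wy":0,"wz":0,"jaw":-1},{"dx":0,"dy":0,"dz":0.0158,"wx":0,"wy":0,"wz":0,"jaw":-1},{"dx":0,"dy":0,"dz":0.0158,"wx":0,"wy":0,"wz":0,"jaw":-1},{"dx":0,"dy":0,"dz":0.0158,"wx":0,"wy":0,"wz":0,"jaw":-1},{"dx":0,"dy":0,"dz":0,"wx":0,"wy":0,"wz":0,"jaw":-1},{"dx":0,"dy":0,"dz":0,"wx":0,"wy":0,"wz":0,"jaw":1},{"dx":0,"dy":0,"dz":0,"wx":0,"wy":0,"wz":0,"jaw":1},{"dx":0,"dy":0,"dz":0,"wx":0,"wy":0,"wz":0,"jaw":1},{"dx":0,"dy":0,"dz":0,"wx":0,"wy":0,"wz":0,"jaw":1},{"dx":0,"dy":0,"dz":0,"wx":0,"wy":0,"wz":0,"jaw":1},{"dx":0,"dy":0,"dz":0,"wx":0,"wy":0,"wz":0,"jaw":1},{"dx":0,"dy":0,"dz":0,"wx":0,"wy":0,"wz":0,"jaw":1}]' 25
python3 -c "
from h import *
st();to(636.5,88.7,175)"
```

```text
t: 12.32
eef_pos: [566.0, -210.7, 26.2]
orientation: [0.978, 0.21, 0.0, 0.0]
force: [-1.8, 0.9, 4.5]
width: 0.604
grip_force: 25.0
12.32 [ 566.  -210.7   26.2] j [ 0.72  0.71 -0.55  1.79  0.51  0.78 -1.24] F [-1.8  0.9  4.5] w 55.6 g 25.0
tool delta mm [ 187.2 -244.  -148.8] tilt fix deg [ 0.03 -0.03  0.  ] yaw 24.2
```

```bash
python3 -m creep '[{"dx":0,"dy":0,"dz":-0.02,"wx":0,"wy":0,"wz":0,"jaw":1},{"dx":0,"dy":0,"dz":-0.03,"wx":0,"wy":0,"wz":0,"jaw":1},{"dx":0,"dy":0,"dz":-0.035,"wx":0,"wy":0,"wz":0,"jaw":1},{"dx":0,"dy":0,"dz":-0.035,"wx":0,"wy":0,"wz":0,"jaw":1},{"dx":0,"dy":0,"dz":-0.029,"wx":0,"wy":0,"wz":0,"jaw":1},{"dx":0.0187,"dy":-0.0244,"dz":0,"wx":0,"wy":0,"wz":0,"jaw":1},{"dx":0.0187,"dy":-0.0244,"dz":0,"wx":0,"wy":0,"wz":0,"jaw":1},{"dx":0.0187,"dy":-0.0244,"dz":0,"wx":0,"wy":0,"wz":0,"jaw":1},{"dx":0.0187,"dy":-0.0244,"dz":0,"wx":0,"wy":0,"wz":0,"jaw":1},{"dx":0.0187,"dy":-0.0244,"dz":0,"wx":0,"wy":0,"wz":0,"jaw":1},{"dx":0.0187,"dy":-0.0244,"dz":0,"wx":0,"wy":0,"wz":0,"jaw":1},{"dx":0.0187,"dy":-0.0244,"dz":0,"wx":0,"wy":0,"wz":0,"jaw":1},{"dx":0.0187,"dy":-0.0244,"dz":0,"wx":0,"wy":0,"wz":0,"jaw":1},{"dx":0.0187,"dy":-0.0244,"dz":0,"wx":0,"wy":0,"wz":0,"jaw":1},{"dx":0.0187,"dy":-0.0244,"dz":0,"wx":0,"wy":0,"wz":0,"jaw":1},{"dx":0,"dy":0,"dz":0,"wx":0,"wy":0,"wz":0,"jaw":1},{"dx":0,"dy":0,"dz":0,"wx":0,"wy":0,"wz":0,"jaw":1},{"dx":0,"dy":0,"dz":0,"wx":0,"wy":0,"wz":0,"jaw":1}]' | head -3
python3 - <<'E'
from h import *
s=st(); i=optics.camera_info('wrist'); im=optics.get_image('wrist')
x,y,z=s['eef_pos']
print('held rim',edgefit(im,i,[(28,z+24.8),(25.5,z+24.8)],x,y,8)[:2])
im[232:]=128
print('below',edgefit(im,i,[(47,54)],636,89,8)[:2],edgefit(im,i,[(28,116)],636,89,8)[:2])
to(636.5,88.7,133.2)
E
```

```text
t: 13.82
eef_pos: [635.7, 88.0, 174.0]
orientation: [0.978, 0.21, -0.001, 0.0]
13.82 [635.7  88.  174. ] j [ 0.3   0.6  -0.68  1.61  0.41  1.08 -1.64] F [-0.1 -0.1 -1.4] w 56.2 g 25.0
held rim [(91.8, 635.7284589642227, 87.02462409028338), (75.6, 633.7284589642227, 86.02462409028338)]
below [(104.6, 637.0, 90.0), (100.1, 636.0, 90.0)] [(52.3, 637.0, 89.0), (50.9, 637.0, 88.0)]
tool delta mm [ 1.4 -1.4 40.8] tilt fix deg [ 0.06  0.08 -0.  ] yaw 24.1
```

```bash
python3 -m creep '[{"dx":0.0015,"dy":-0.001,"dz":0.01,"wx":0,"wy":0,"wz":0,"jaw":1},{"dx":0,"dy":0,"dz":0.01,"wx":0,"wy":0,"wz":0,"jaw":1},{"dx":0,"dy":0,"dz":0.008,"wx":0,"wy":0,"wz":0,"jaw":1},{"dx":0,"dy":0,"dz":0.004,"wx":0,"wy":0,"wz":0,"jaw":1},{"dx":0,"dy":0,"dz":0.004,"wx":0,"wy":0,"wz":0,"jaw":1},{"dx":0,"dy":0,"dz":0.002,"wx":0,"wy":0,"wz":0,"jaw":1},{"dx":0,"dy":0,"dz":0.002,"wx":0,"wy":0,"wz":0,"jaw":1},{"dx":0,"dy":0,"dz":0.001,"wx":0,"wy":0,"wz":0,"jaw":1},{"dx":0,"dy":0,"dz":0,"wx":0,"wy":0,"wz":0,"jaw":1},{"dx":0,"dy":0,"dz":0,"wx":0,"wy":0,"wz":0,"jaw":1}]'
```

```text
t: 14.7
eef_pos: [637.2, 90.3, 133.8]
orientation: [0.978, 0.21, 0.0, 0.0]
force: [-0.2, -1.0, -1.0]
width: 0.611
grip_force: 25.0
```

```bash
python3 -m creep '[{"dx":0,"dy":0,"dz":0.001,"wx":0,"wy":0,"wz":0,"jaw":1},{"dx":0,"dy":0,"dz":0,"wx":0,"wy":0,"wz":0,"jaw":1},{"dx":0,"dy":0,"dz":0,"wx":0,"wy":0,"wz":0,"jaw":-1},{"dx":0,"dy":0,"dz":0,"wx":0,"wy":0,"wz":0,"jaw":-1},{"dx":0,"dy":0,"dz":0,"wx":0,"wy":0,"wz":0,"jaw":-1},{"dx":0,"dy":0,"dz":0,"wx":0,"wy":0,"wz":0,"jaw":-1},{"dx":0,"dy":0,"dz":0,"wx":0,"wy":0,"wz":0,"jaw":-1},{"dx":0,"dy":0,"dz":-0.02,"wx":0,"wy":0,"wz":0,"jaw":-1},{"dx":0,"dy":0,"dz":-0.03,"wx":0,"wy":0,"wz":0,"jaw":-1},{"dx":0,"dy":0,"dz":-0.04,"wx":0,"wy":0,"wz":0,"jaw":-1},{"dx":0,"dy":0,"dz":-0.03,"wx":0,"wy":0,"wz":0,"jaw":-1},{"dx":0,"dy":0,"dz":0,"wx":0,"wy":0,"wz":0,"jaw":-1},{"dx":0,"dy":0,"dz":0,"wx":0,"wy":0,"wz":0,"jaw":-1}]'
python3 - <<'E'
from h import *
st(); i=optics.camera_info('wrist'); im=optics.get_image('wrist')
for z in(158,163): print(z,edgefit(im,i,[(28,z),(25.5,z)],637,89,8)[:2])
s=optics.get_image('side'); si=optics.camera_info('side')
cv2.imwrite('pics/s7.png',cv2.resize(s[130:220,290:430],(800,514),interpolation=cv2.INTER_CUBIC))
to(426,-156,120)
E
```

```text
t: 15.78
eef_pos: [638.4, 90.7, 255.1]
orientation: [0.978, 0.21, 0.002, 0.0]
force: [0.1, 0.2, -0.4]
width: 0.999
grip_force: 0.0
15.78 [638.4  90.7 255.1] j [ 0.32  0.52 -0.72  1.53  0.36  1.22 -1.6 ] F [ 0.1  0.2 -0.4] w 91.9 g 0.0
158 [(205.1, 637.0, 89.0), (205.0, 636.0, 89.0)]
163 [(201.5, 638.0, 90.0), (200.9, 638.0, 89.0)]
tool delta mm [-292.6  137.7  132.1] tilt fix deg [ 0.01  0.07 -0.  ] yaw 24.2
```

View pics/s7.png

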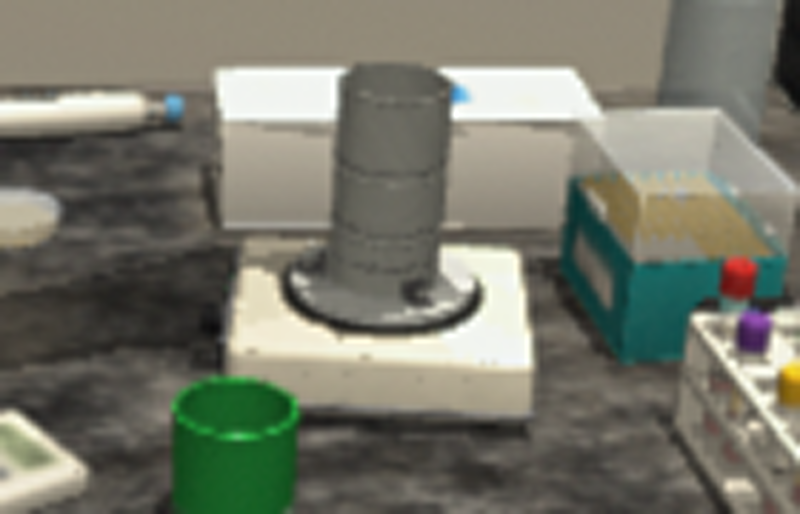

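The side crop shows the medium sieve home and upright at (393,130), with a closed joint at row 170. The coarse sieve is next.

```bash
python3 -m creep '[{"dx":-0.0266,"dy":0.0125,"dz":0.0115,"wx":0,"wy":0,"wz":0,"jaw":-1},{"dx":-0.0266,"dy":0.0125,"dz":0.0115,"wx":0,"wy":0,"wz":0,"jaw":-1},{"dx":-0.0266,"dy":0.0125,"dz":0.0115,"wx":0,"wy":0,"wz":0,"jaw":-1},{"dx":-0.0266,"dy":0.0125,"dz":0.0115,"wx":0,"wy":0,"wz":0,"jaw":-1},{"dx":-0.0266,"dy":0.0125,"dz":0.0115,"wx":0,"wy":0,"wz":0,"jaw":-1},{"dx":-0.0266,"dy":0.0125,"dz":0.0115,"wx":0,"wy":0,"wz":0,"jaw":-1},{"dx":-0.0266,"dy":0.0125,"dz":0.0115,"wx":0,"wy":0,"wz":0,"jaw":-1},{"dx":-0.0266,"dy":0.0125,"dz":0.0115,"wx":0,"wy":0,"wz":0,"jaw":-1},{"dx":-0.0266,"dy":0.0125,"dz":0.0115,"wx":0,"wy":0,"wz":0,"jaw":-1},{"dx":-0.0266,"dy":0.0125,"dz":0.0115,"wx":0,"wy":0,"wz":0,"jaw":-1},{"dx":-0.0266,"dy":0.0125,"dz":0.0115,"wx":0,"wy":0,"wz":0,"jaw":-1},{"dx":0,"dy":0,"dz":0,"wx":0,"wy":0,"wz":0,"jaw":-1},{"dx":0,"dy":0,"dz":0,"wx":0,"wy":0,"wz":0,"jaw":-1},{"dx":0,"dy":0,"dz":0,"wx":0,"wy":0,"wz":0,"jaw":-1}]' | head -3
python3 - <<'E'
from h import *
s=st(); i=optics.camera_info('wrist'); im=optics.get_image('wrist')
print(edgefit(im,i,[(28,61),(25.5,61)],426,-156,10)); to(426.5,-156,35)
v=im.copy(); cv2.polylines(v,[proj(ring(426,-156,61,28),i).astype(int)],True,(0,0,255)); cv2.imwrite('pics/w8.png',v)
E
```

```text
t: 17.05
eef_pos: [426.4, -154.7, 125.4]
orientation: [0.978, 0.21, -0.0, -0.001]
17.05 [ 426.4 -154.7  125.4] j [ 0.88  0.34 -0.68  2.11  0.3   0.79 -1.13] F [0.5 0.1 0.2] w 91.8 g 0.0
[(253.9, 426.0, -155.0), (236.6, 427.0, -155.0), (223.0, 426.0, -156.0)]
tool delta mm [-1.3  1.3 90.9] tilt fix deg [-0.05 -0.04  0.  ] yaw 24.3
```

View pics/w8.png

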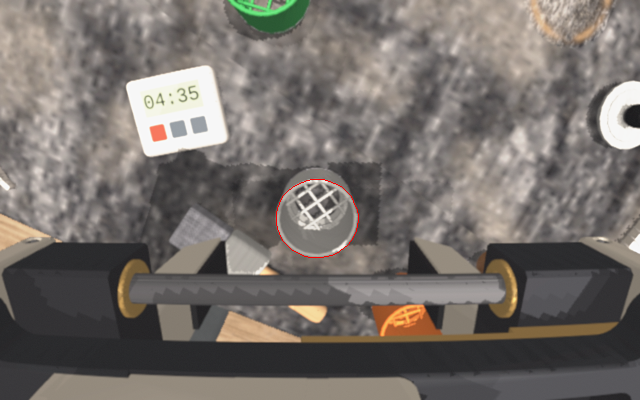

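The wrist view shows the steel coarse sieve at (317,218), matching the red circle. The orange decoy at (405,318) and the brush are clear of the fingers' path.

```bash
python3 -m creep '[{"dx":-0.0004,"dy":0.0005,"dz":0.0151,"wx":0,"wy":0,"wz":0,"jaw":-1},{"dx":0,"dy":0,"dz":0.0151,"wx":0,"wy":0,"wz":0,"jaw":-1},{"dx":0,"dy":0,"dz":0.0151,"wx":0,"wy":0,"wz":0,"jaw":-1},{"dx":0,"dy":0,"dz":0.0151,"wx":0,"wy":0,"wz":0,"jaw":-1},{"dx":0,"dy":0,"dz":0.0151,"wx":0,"wy":0,"wz":0,"jaw":-1},{"dx":0,"dy":0,"dz":0.0151,"wx":0,"wy":0,"wz":0,"jaw":-1},{"dx":0,"dy":0,"dz":0,"wx":0,"wy":0,"wz":0,"jaw":-1},{"dx":0,"dy":0,"dz":0,"wx":0,"wy":0,"wz":0,"jaw":1},{"dx":0,"dy":0,"dz":0,"wx":0,"wy":0,"wz":0,"jaw":1},{"dx":0,"dy":0,"dz":0,"wx":0,"wy":0,"wz":0,"jaw":1},{"dx":0,"dy":0,"dz":0,"wx":0,"wy":0,"wz":0,"jaw":1},{"dx":0,"dy":0,"dz":0,"wx":0,"wy":0,"wz":0,"jaw":1},{"dx":0,"dy":0,"dz":0,"wx":0,"wy":0,"wz":0,"jaw":1},{"dx":0,"dy":0,"dz":0,"wx":0,"wy":0,"wz":0,"jaw":1}]' 25
python3 -c "
from h import *
st();to(637,89,225)"
```

```text
t: 18.27
eef_pos: [426.7, -156.1, 35.9]
orientation: [0.978, 0.21, 0.0, 0.0]
force: [-1.0, 0.3, 5.2]
width: 0.612
grip_force: 25.0
18.27 [ 426.7 -156.1   35.9] j [ 0.77  0.5  -0.56  2.16  0.47  0.6  -1.28] F [-1.   0.3  5.2] w 56.3 g 25.0
tool delta mm [ 292.4 -137.2 -189.1] tilt fix deg [ 0.04 -0.02  0.  ] yaw 24.2
```

```bash
python3 -m creep '[{"dx":0,"dy":0,"dz":-0.02,"wx":0,"wy":0,"wz":0,"jaw":1},{"dx":0,"dy":0,"dz":-0.03,"wx":0,"wy":0,"wz":0,"jaw":1},{"dx":0,"dy":0,"dz":-0.035,"wx":0,"wy":0,"wz":0,"jaw":1},{"dx":0,"dy":0,"dz":-0.035,"wx":0,"wy":0,"wz":0,"jaw":1},{"dx":0,"dy":0,"dz":-0.035,"wx":0,"wy":0,"wz":0,"jaw":1},{"dx":0,"dy":0,"dz":-0.034,"wx":0,"wy":0,"wz":0,"jaw":1},{"dx":0.0266,"dy":-0.0125,"dz":0,"wx":0,"wy":0,"wz":0,"jaw":1},{"dx":0.0266,"dy":-0.0125,"dz":0,"wx":0,"wy":0,"wz":0,"jaw":1},{"dx":0.0266,"dy":-0.0125,"dz":0,"wx":0,"wy":0,"wz":0,"jaw":1},{"dx":0.0266,"dy":-0.0125,"dz":0,"wx":0,"wy":0,"wz":0,"jaw":1},{"dx":0.0266,"dy":-0.0125,"dz":0,"wx":0,"wy":0,"wz":0,"jaw":1},{"dx":0.0266,"dy":-0.0125,"dz":0,"wx":0,"wy":0,"wz":0,"jaw":1},{"dx":0.0266,"dy":-0.0125,"dz":0,"wx":0,"wy":0,"wz":0,"jaw":1},{"dx":0.0266,"dy":-0.0125,"dz":0,"wx":0,"wy":0,"wz":0,"jaw":1},{"dx":0.0266,"dy":-0.0125,"dz":0,"wx":0,"wy":0,"wz":0,"jaw":1},{"dx":0.0266,"dy":-0.0125,"dz":0,"wx":0,"wy":0,"wz":0,"jaw":1},{"dx":0.0266,"dy":-0.0125,"dz":0,"wx":0,"wy":0,"wz":0,"jaw":1},{"dx":0,"dy":0,"dz":0,"wx":0,"wy":0,"wz":0,"jaw":1},{"dx":0,"dy":0,"dz":0,"wx":0,"wy":0,"wz":0,"jaw":1},{"dx":0,"dy":0,"dz":0,"wx":0,"wy":0,"wz":0,"jaw":1}]' | head -3
python3 - <<'E'
from h import *
s=st(); i=optics.camera_info('wrist'); im=optics.get_image('wrist')
x,y,z=s['eef_pos']
print('held rim',edgefit(im,i,[(28,z+25),(25.5,z+25)],x,y,8)[:2])
im[232:]=128
print('below',edgefit(im,i,[(47,54)],637,89,8)[:2],edgefit(im,i,[(28,158)],637,89,8)[:2])
to(637,89,184.9)
E
```

```text
t: 19.93
eef_pos: [636.1, 88.9, 223.7]
orientation: [0.978, 0.21, -0.001, 0.0]
19.93 [636.1  88.9 223.7] j [ 0.34  0.56 -0.75  1.56  0.41  1.18 -1.64] F [-0.8 -0.1 -1.7] w 56.2 g 25.0
held rim [(101.5, 637.1419151999969, 87.91492681013398), (88.8, 636.1419151999969, 87.91492681013398)]
below [(106.5, 637.0, 90.0), (106.0, 636.0, 88.0)] [(48.1, 637.0, 89.0), (46.0, 637.0, 88.0)]
tool delta mm [ 1.2 -0.5 39. ] tilt fix deg [ 0.03  0.1  -0.  ] yaw 24.2
```

```bash
python3 -m creep '[{"dx":0.0006,"dy":-0.0005,"dz":0.01,"wx":0,"wy":0,"wz":0,"jaw":1},{"dx":0,"dy":0,"dz":0.01,"wx":0,"wy":0,"wz":0,"jaw":1},{"dx":0,"dy":0,"dz":0.006,"wx":0,"wy":0,"wz":0,"jaw":1},{"dx":0,"dy":0,"dz":0.004,"wx":0,"wy":0,"wz":0,"jaw":1},{"dx":0,"dy":0,"dz":0.004,"wx":0,"wy":0,"wz":0,"jaw":1},{"dx":0,"dy":0,"dz":0.002,"wx":0,"wy":0,"wz":0,"jaw":1},{"dx":0,"dy":0,"dz":0.002,"wx":0,"wy":0,"wz":0,"jaw":1},{"dx":0,"dy":0,"dz":0.001,"wx":0,"wy":0,"wz":0,"jaw":1},{"dx":0,"dy":0,"dz":0,"wx":0,"wy":0,"wz":0,"jaw":1},{"dx":0,"dy":0,"dz":0,"wx":0,"wy":0,"wz":0,"jaw":1}]'
```

```text
t: 20.82
eef_pos: [637.4, 90.4, 185.7]
orientation: [0.978, 0.21, 0.0, 0.0]
force: [-0.4, -0.4, -0.7]
width: 0.61
grip_force: 25.0
```

```bash
python3 -m creep '[{"dx":0,"dy":0,"dz":0.001,"wx":0,"wy":0,"wz":0,"jaw":1},{"dx":0,"dy":0,"dz":0,"wx":0,"wy":0,"wz":0,"jaw":1},{"dx":0,"dy":0,"dz":0,"wx":0,"wy":0,"wz":0,"jaw":-1},{"dx":0,"dy":0,"dz":0,"wx":0,"wy":0,"wz":0,"jaw":-1},{"dx":0,"dy":0,"dz":0,"wx":0,"wy":0,"wz":0,"jaw":-1},{"dx":0,"dy":0,"dz":0,"wx":0,"wy":0,"wz":0,"jaw":-1},{"dx":0,"dy":0,"dz":0,"wx":0,"wy":0,"wz":0,"jaw":-1},{"dx":0,"dy":0,"dz":-0.02,"wx":0,"wy":0,"wz":0,"jaw":-1},{"dx":0,"dy":0,"dz":-0.03,"wx":0,"wy":0,"wz":0,"jaw":-1},{"dx":0,"dy":0,"dz":-0.04,"wx":0,"wy":0,"wz":0,"jaw":-1},{"dx":0,"dy":0,"dz":-0.02,"wx":0,"wy":0,"wz":0,"jaw":-1},{"dx":0,"dy":0,"dz":0,"wx":0,"wy":0,"wz":0,"jaw":-1},{"dx":0,"dy":0,"dz":0,"wx":0,"wy":0,"wz":0,"jaw":-1}]'
python3 - <<'E'
from h import *
st(); i=optics.camera_info('wrist'); im=optics.get_image('wrist')
for z in(210,215): print(z,edgefit(im,i,[(28,z),(25.5,z)],637,89,8)[:2])
s=optics.get_image('side'); si=optics.camera_info('side')
cv2.imwrite('pics/s9.png',cv2.resize(s[100:210,290:430],(764,600),interpolation=cv2.INTER_CUBIC))
to(600,-360.5,110)
E
```

```text
t: 21.9
eef_pos: [638.0, 90.6, 296.1]
orientation: [0.978, 0.21, 0.002, 0.0]
force: [-0.2, 0.1, 0.3]
width: 1.002
grip_force: 0.0
21.9 [638.   90.6 296.1] j [ 0.35  0.51 -0.77  1.48  0.36  1.3  -1.6 ] F [-0.2  0.1  0.3] w 92.2 g 0.0
210 [(168.3, 638.0, 89.0), (161.0, 638.0, 90.0)]
215 [(152.5, 641.0, 91.0), (147.7, 638.0, 91.0)]
tool delta mm [-217.7  395.6  183.7] tilt fix deg [-0.   0.1  0. ] yaw 24.2
```

View pics/s9.png

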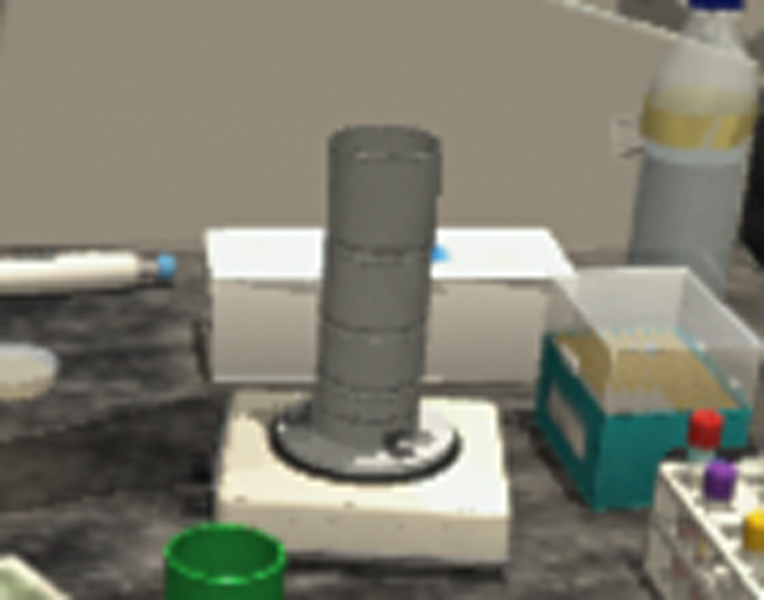

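The side crop shows all three sieves nested and upright, with the rim at about (385,140). The lid is next.

```bash
python3 -m creep '[{"dx":-0.0156,"dy":0.0283,"dz":0.004,"wx":0,"wy":0,"wz":0,"jaw":-1},{"dx":-0.0156,"dy":0.0283,"dz":0.004,"wx":0,"wy":0,"wz":0,"jaw":-1},{"dx":-0.0156,"dy":0.0283,"dz":0.014,"wx":0,"wy":0,"wz":0,"jaw":-1},{"dx":-0.0156,"dy":0.0283,"dz":0.014,"wx":0,"wy":0,"wz":0,"jaw":-1},{"dx":-0.0156,"dy":0.0283,"dz":0.014,"wx":0,"wy":0,"wz":0,"jaw":-1},{"dx":-0.0156,"dy":0.0283,"dz":0.014,"wx":0,"wy":0,"wz":0,"jaw":-1},{"dx":-0.0156,"dy":0.0283,"dz":0.014,"wx":0,"wy":0,"wz":0,"jaw":-1},{"dx":-0.0156,"dy":0.0283,"dz":0.014,"wx":0,"wy":0,"wz":0,"jaw":-1},{"dx":-0.0156,"dy":0.0283,"dz":0.014,"wx":0,"wy":0,"wz":0,"jaw":-1},{"dx":-0.0156,"dy":0.0283,"dz":0.014,"wx":0,"wy":0,"wz":0,"jaw":-1},{"dx":-0.0156,"dy":0.0283,"dz":0.014,"wx":0,"wy":0,"wz":0,"jaw":-1},{"dx":-0.0156,"dy":0.0283,"dz":0.014,"wx":0,"wy":0,"wz":0,"jaw":-1},{"dx":-0.0156,"dy":0.0283,"dz":0.014,"wx":0,"wy":0,"wz":0,"jaw":-1},{"dx":-0.0156,"dy":0.0283,"dz":0.014,"wx":0,"wy":0,"wz":0,"jaw":-1},{"dx":0,"dy":0,"dz":0,"wx":0,"wy":0,"wz":0,"jaw":-1},{"dx":0,"dy":0,"dz":0,"wx":0,"wy":0,"wz":0,"jaw":-1},{"dx":0,"dy":0,"dz":0,"wx":0,"wy":0,"wz":0,"jaw":-1}]' | head -3
python3 - <<'E'
from h import *
s=st(); i=optics.camera_info('wrist'); im=optics.get_image('wrist')
print(edgefit(im,i,[(28,13)],600,-360.5,12),edgefit(im,i,[(10,33)],600,-360.5,12)[:2],edgefit(im,i,[(28,13),(10,33)],600,-360.5,12)[:2]); to(600,-360.5,16)
v=im.copy(); 
for r,z in((28,13),(10,33)): cv2.polylines(v,[proj(ring(600,-360.5,z,r),i).astype(int)],True,(0,0,255))
cv2.imwrite('pics/w10.png',v)
E
```

```text
t: 23.42
eef_pos: [599.8, -359.5, 116.6]
orientation: [0.978, 0.21, -0.001, -0.002]
23.42 [ 599.8 -359.5  116.6] j [ 0.9   0.75 -0.62  1.49  0.47  1.06 -0.97] F [-0.8  0.3 -0.4] w 92.0 g 0.0
[(149.7, 600.0, -361.5), (146.4, 599.0, -361.5), (145.1, 600.0, -360.5)] [(150.0, 602.0, -359.5), (148.8, 602.0, -360.5)] [(271.8, 601.0, -360.5), (271.7, 600.0, -360.5)]
tool delta mm [ -1.5   1.7 101.6] tilt fix deg [-0.13 -0.02  0.  ] yaw 24.3
```

View pics/w10.png

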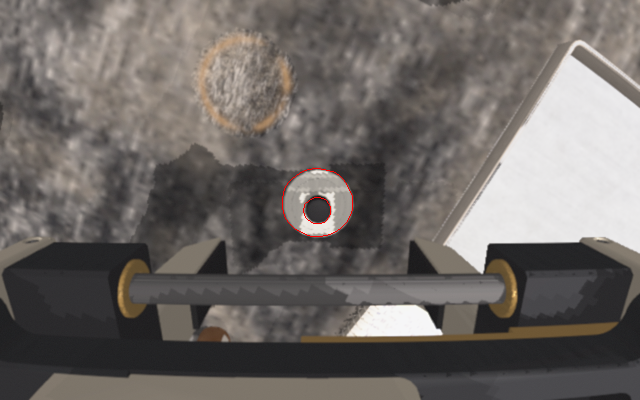

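The wrist view shows the lid disc at (317,203) with the knob at (317,209), matching the overlay. The dropper and notebook are clear of the fingers.

```bash
python3 -m creep '[{"dx":0.0005,"dy":0.0013,"dz":0.02,"wx":0,"wy":0,"wz":0,"jaw":-1},{"dx":0,"dy":0,"dz":0.02,"wx":0,"wy":0,"wz":0,"jaw":-1},{"dx":0,"dy":0,"dz":0.02,"wx":0,"wy":0,"wz":0,"jaw":-1},{"dx":0,"dy":0,"dz":0.02,"wx":0,"wy":0,"wz":0,"jaw":-1},{"dx":0,"dy":0,"dz":0.01,"wx":0,"wy":0,"wz":0,"jaw":0},{"dx":0,"dy":0,"dz":0.006,"wx":0,"wy":0,"wz":0,"jaw":0},{"dx":0,"dy":0,"dz":0.003,"wx":0,"wy":0,"wz":0,"jaw":0},{"dx":0,"dy":0,"dz":0,"wx":0,"wy":0,"wz":0,"jaw":0},{"dx":0,"dy":0,"dz":0,"wx":0,"wy":0,"wz":0,"jaw":0},{"dx":0,"dy":0,"dz":0,"wx":0,"wy":0,"wz":0,"jaw":0}]'
```

```text
t: 24.3
eef_pos: [602.6, -362.0, 20.9]
orientation: [0.978, 0.21, 0.001, 0.001]
force: [1.1, -0.4, 0.3]
width: 0.614
grip_force: 0.0
```

```bash
python3 -m creep '[{"dx":-0.001,"dy":-0.0018,"dz":0.004,"wx":0,"wy":0,"wz":0,"jaw":0},{"dx":0,"dy":0,"dz":0,"wx":0,"wy":0,"wz":0,"jaw":0},{"dx":0,"dy":0,"dz":0,"wx":0,"wy":0,"wz":0,"jaw":1},{"dx":0,"dy":0,"dz":0,"wx":0,"wy":0,"wz":0,"jaw":1},{"dx":0,"dy":0,"dz":0,"wx":0,"wy":0,"wz":0,"jaw":1},{"dx":0,"dy":0,"dz":0,"wx":0,"wy":0,"wz":0,"jaw":1},{"dx":0,"dy":0,"dz":0,"wx":0,"wy":0,"wz":0,"jaw":1},{"dx":0,"dy":0,"dz":0,"wx":0,"wy":0,"wz":0,"jaw":1},{"dx":0,"dy":0,"dz":0,"wx":0,"wy":0,"wz":0,"jaw":1},{"dx":0,"dy":0,"dz":0,"wx":0,"wy":0,"wz":0,"jaw":1},{"dx":0,"dy":0,"dz":0,"wx":0,"wy":0,"wz":0,"jaw":1}]' 25
python3 -c "
from h import *
st();to(638,89.5,260)"
```

```text
t: 25.22
eef_pos: [600.0, -360.5, 15.5]
orientation: [0.978, 0.21, 0.0, 0.0]
force: [-0.1, 0.9, 0.1]
width: 0.207
grip_force: 25.0
25.22 [ 600.  -360.5   15.5] j [ 0.87  0.87 -0.56  1.53  0.54  0.91 -1.02] F [-0.1  0.9  0.1] w 19.1 g 25.0
tool delta mm [ 219.3 -394.8 -244.5] tilt fix deg [ 0.01 -0.01  0.  ] yaw 24.2
```

```bash
python3 -m creep '[{"dx":0,"dy":0,"dz":-0.02,"wx":0,"wy":0,"wz":0,"jaw":1},{"dx":0,"dy":0,"dz":-0.03,"wx":0,"wy":0,"wz":0,"jaw":1},{"dx":0,"dy":0,"dz":-0.039,"wx":0,"wy":0,"wz":0,"jaw":1},{"dx":0,"dy":0,"dz":-0.039,"wx":0,"wy":0,"wz":0,"jaw":1},{"dx":0,"dy":0,"dz":-0.039,"wx":0,"wy":0,"wz":0,"jaw":1},{"dx":0,"dy":0,"dz":-0.039,"wx":0,"wy":0,"wz":0,"jaw":1},{"dx":0,"dy":0,"dz":-0.039,"wx":0,"wy":0,"wz":0,"jaw":1},{"dx":0.0169,"dy":-0.0304,"dz":0,"wx":0,"wy":0,"wz":0,"jaw":1},{"dx":0.0169,"dy":-0.0304,"dz":0,"wx":0,"wy":0,"wz":0,"jaw":1},{"dx":0.0169,"dy":-0.0304,"dz":0,"wx":0,"wy":0,"wz":0,"jaw":1},{"dx":0.0169,"dy":-0.0304,"dz":0,"wx":0,"wy":0,"wz":0,"jaw":1},{"dx":0.0169,"dy":-0.0304,"dz":0,"wx":0,"wy":0,"wz":0,"jaw":1},{"dx":0.0169,"dy":-0.0304,"dz":0,"wx":0,"wy":0,"wz":0,"jaw":1},{"dx":0.0169,"dy":-0.0304,"dz":0,"wx":0,"wy":0,"wz":0,"jaw":1},{"dx":0.0169,"dy":-0.0304,"dz":0,"wx":0,"wy":0,"wz":0,"jaw":1},{"dx":0.0169,"dy":-0.0304,"dz":0,"wx":0,"wy":0,"wz":0,"jaw":1},{"dx":0.0169,"dy":-0.0304,"dz":0,"wx":0,"wy":0,"wz":0,"jaw":1},{"dx":0.0169,"dy":-0.0304,"dz":0,"wx":0,"wy":0,"wz":0,"jaw":1},{"dx":0.0169,"dy":-0.0304,"dz":0,"wx":0,"wy":0,"wz":0,"jaw":1},{"dx":0.0169,"dy":-0.0304,"dz":0,"wx":0,"wy":0,"wz":0,"jaw":1}]' | head -3
python3 -m creep '[{"dx":0,"dy":0,"dz":0,"wx":0,"wy":0,"wz":0,"jaw":1},{"dx":0,"dy":0,"dz":0,"wx":0,"wy":0,"wz":0,"jaw":1},{"dx":0,"dy":0,"dz":0,"wx":0,"wy":0,"wz":0,"jaw":1}]' | head -3
python3 - <<'E'
from h import *
s=st(); i=optics.camera_info('wrist'); im=optics.get_image('wrist'); cv2.imwrite('pics/w11.png',im)
x,y,z=s['eef_pos']
print('held disc',edgefit(im,i,[(28,z-2.5)],x,y,8)[:2])
im2=im.copy(); im2[250:]=128
print('rim',edgefit(im2,i,[(28,210)],638,89.5,8)[:2],edgefit(im2,i,[(47,54)],637,89,8)[:2])
to(638,89.5,216.5)
E
```

```text
t: 26.88
eef_pos: [637.9, 91.7, 260.3]
orientation: [0.978, 0.21, -0.0, 0.0]
t: 27.13
eef_pos: [638.0, 89.9, 260.1]
orientation: [0.978, 0.21, -0.0, 0.0]
27.13 [638.   89.9 260.1] j [ 0.35  0.54 -0.77  1.52  0.39  1.24 -1.62] F [-0.6 -0.2 -0.3] w 19.2 g 25.0
held disc [(42.8, 631.9646251831265, 88.94156583219466), (41.4, 637.9646251831265, 87.94156583219466)]
rim [(53.0, 646.0, 97.5), (51.7, 646.0, 96.5)] [(105.1, 637.0, 89.0), (104.3, 636.0, 89.0)]
tool delta mm [ 0.2 -0.9 43.6] tilt fix deg [ 0.05  0.05 -0.  ] yaw 24.2
```

View pics/w11.png

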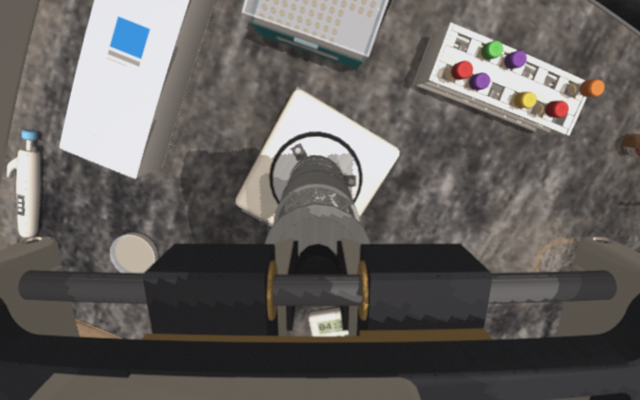

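The wrist view shows the column top below the fingers at about (318,235), with the lid hidden behind them. The lid's offset in the grip is under 1 mm by measurement, so I'll lower it.

```bash
python3 -m creep '[{"dx":-0.0006,"dy":0.0003,"dz":0.01,"wx":0,"wy":0,"wz":0,"jaw":1},{"dx":0,"dy":0,"dz":0.01,"wx":0,"wy":0,"wz":0,"jaw":1},{"dx":0,"dy":0,"dz":0.01,"wx":0,"wy":0,"wz":0,"jaw":1},{"dx":0,"dy":0,"dz":0.004,"wx":0,"wy":0,"wz":0,"jaw":1},{"dx":0,"dy":0,"dz":0.004,"wx":0,"wy":0,"wz":0,"jaw":1},{"dx":0,"dy":0,"dz":0.002,"wx":0,"wy":0,"wz":0,"jaw":1},{"dx":0,"dy":0,"dz":0.002,"wx":0,"wy":0,"wz":0,"jaw":1},{"dx":0,"dy":0,"dz":0.001,"wx":0,"wy":0,"wz":0,"jaw":1},{"dx":0,"dy":0,"dz":0,"wx":0,"wy":0,"wz":0,"jaw":1},{"dx":0,"dy":0,"dz":0,"wx":0,"wy":0,"wz":0,"jaw":1}]'
```

```text
t: 28.02
eef_pos: [637.9, 89.7, 217.7]
orientation: [0.978, 0.21, 0.0, 0.0]
force: [-0.8, 0.8, 0.7]
width: 0.206
grip_force: 25.0
```

```bash
python3 -m creep '[{"dx":0,"dy":0,"dz":0.001,"wx":0,"wy":0,"wz":0,"jaw":1},{"dx":0,"dy":0,"dz":0.0005,"wx":0,"wy":0,"wz":0,"jaw":1},{"dx":0,"dy":0,"dz":0,"wx":0,"wy":0,"wz":0,"jaw":1},{"dx":0,"dy":0,"dz":0,"wx":0,"wy":0,"wz":0,"jaw":-0.2},{"dx":0,"dy":0,"dz":0,"wx":0,"wy":0,"wz":0,"jaw":-0.2},{"dx":0,"dy":0,"dz":0,"wx":0,"wy":0,"wz":0,"jaw":-0.2},{"dx":0,"dy":0,"dz":0,"wx":0,"wy":0,"wz":0,"jaw":-0.2},{"dx":0,"dy":0,"dz":0,"wx":0,"wy":0,"wz":0,"jaw":-0.2},{"dx":0,"dy":0,"dz":-0.02,"wx":0,"wy":0,"wz":0,"jaw":-0.2},{"dx":0,"dy":0,"dz":-0.03,"wx":0,"wy":0,"wz":0,"jaw":-0.2},{"dx":0,"dy":0,"dz":-0.03,"wx":0,"wy":0,"wz":0,"jaw":-0.2},{"dx":-0.03,"dy":0,"dz":-0.02,"wx":0,"wy":0,"wz":0,"jaw":-0.2},{"dx":-0.03,"dy":0,"dz":0,"wx":0,"wy":0,"wz":0,"jaw":-0.2},{"dx":0,"dy":0,"dz":0,"wx":0,"wy":0,"wz":0,"jaw":-0.2},{"dx":0,"dy":0,"dz":0,"wx":0,"wy":0,"wz":0,"jaw":-0.2}]'
python3 - <<'E'
from h import *
st(); i=optics.camera_info('wrist'); im=optics.get_image('wrist')
for z in (214,219): print(edgefit(im,i,[(28,z)],638,89.5,8)[:1],edgefit(im,i,[(10,z+20)],638,89.5,8)[:1])
s=optics.get_image('side')
a=cv2.resize(s[80:200,300:420],(400,400),interpolation=cv2.INTER_CUBIC); b=cv2.resize(im[60:260,220:420],(400,400))
cv2.imwrite('pics/f12.png',np.hstack([a,b]))
E
```

```text
t: 29.27
eef_pos: [582.4, 63.9, 316.4]
orientation: [0.978, 0.209, 0.0, 0.001]
force: [0.2, -0.4, -0.4]
width: 0.601
grip_force: 0.0
29.27 [582.4  63.9 316.4] j [ 0.47  0.38 -0.82  1.6   0.29  1.29 -1.54] F [ 0.2 -0.4 -0.4] w 55.3 g 0.0
[(114.3, 639.0, 87.5)] [(150.0, 638.0, 88.5)]
[(133.8, 640.0, 90.5)] [(150.0, 638.0, 88.5)]
```

View pics/f12.png

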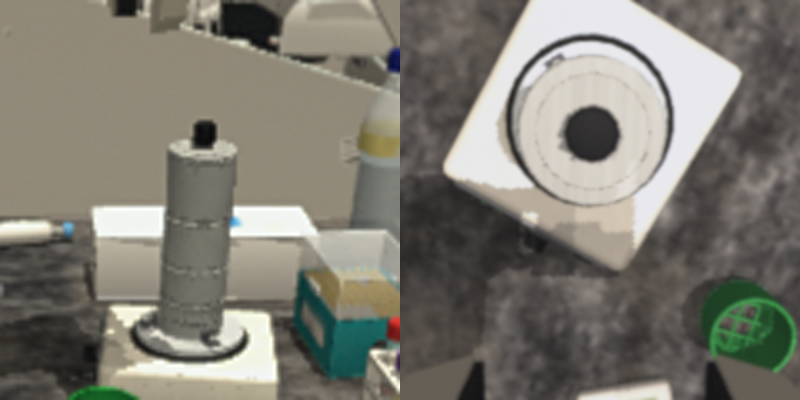

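The left half shows the complete column, upright, with the lid flat at (203,150). The right half shows the lid concentric at (592,128). The gripper is clear, so I'm handing in.

```bash
python3 -c "
from rig import ticket
print(ticket.finish_job())"
```

```text
the job is handed in; nothing more can be done
None
```

The column is built (fine, medium and coarse sieves, then the lid) and looks upright and fully nested in the last pictures. I handed it in at about 29 s of the 102 s allowed. I kept clear of the timer, dropper bottle and petri dish but did not re-measure their positions, and the hand-in returned no verdict.

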